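# Fetch the cut-glass tumbler from behind the supplies

### The arm

A 6-joint arm with a two-finger parallel gripper is mounted at the origin on the work surface. World frame = base frame: x ahead of the robot, y to its left, z up, the work surface at z = 0. Lengths are in m, angles in degrees, forces in N, time in s.
With the tool pointing down it reaches from about 0.325 to 0.85 m from the base axis. Payload 4.4 kg.
Tool frame: the origin (TCP) lies at the very end of the fingers, on their centre line; the grasp point (between the pads) lies arm.tcp_to_grasp behind it (arm.tcp_to_grasp is the distance from the TCP to the grasp point, in m); z points along the fingers, y is the line along which they close (so a half turn about z gives the same grasp; the last joint's range is limited). The gripper opens to 94 mm and grips with 3 to 60 N. Pads are 16 mm wide; open, the fingers measure 119 mm over their backs; the gripper's body (75 mm by 177 mm) begins 78 mm behind the grasp point.
Start: joints at [-79.097, 11.837, 88.321, -0, 79.842, -8.623], TCP at [0.192, -0.542, 0.205] pointing down, gripper open.
Joint ranges: [-156.59, 156.59], [-49.26, 127.26], [12.9, 141.05], [-63.56, 243.56], [4.71, 150.69], [-161.64, 161.64]. Speed limits (degrees/s): [159.86, 159.86, 180, 180, 180, 180].

### API

Orientations are given as a 3x3 rotation matrix whose columns are the frame's x, y, z axes.
In Python, from plant import arm gives the robot as it stands.
- The arm moves only by the tool carry_out, never from a script. Its argument "plan" is a list of rows, each a list of 2 entries, a list of its own where there are three numbers: the shift along the tool's x, y, z each as a share of 0.02 m, from -1 to 1, then the turn, a rotation vector about the tool's x, y, z each as a share of 6 degrees, from -1 to 1. In form: [[[dx, dy, dz], [ax, ay, az]], ...]. A call has 1 to 8 rows; each row shifts and turns the commanded pose from where the row before left it, along the tool's axes as they then stand; what a row does not reach is not made up. A row lasts 1/10 s, in which the tool goes at most 50 mm and 8.59 degrees, less where a joint would pass 70% of its speed; a pose out of reach is approached as far as the arm can. A call with a number of a shift or a turn outside -1 to 1 is refused whole. A call with a gripper value outside its range is refused whole. "fingers" is the opening, from 0 (shut) to 1 (fully open), set as the call begins (left out, the last holds). The fingers move at their own pace and stop on an object; "grip_force" is the grip in N (left out, the last holds). Time passes only in rows, so rows that do not move let the fingers close. It gives the time, the measured TCP pose, the force, the opening and the grip force at its end, in the units of the state.
- arm.observe(): the state, without advancing time (a new reading comes with each control period).
- arm.snapshot(name): name is "scene" or "side" or "wrist"; returns the picture (480x640x3 uint8, red, green, blue); there is no depth.
- arm.camera_model(name): a dict with "intrinsics" (3x3 intrinsics, pixels), "camera_from_world" (4x4, takes a point from world to camera coordinates); the wrist camera has in their place "tool_from_camera" (4x4, takes a point from camera to tool coordinates, whose origin is the TCP and whose axes are the flange's). Camera axes: x right, y up, looking along -z (the intrinsics and any distortion apply to the point x, -y, -z); pixel columns grow to the right and rows downward; lengths in m; the calibration is good to about 2 mm. A picture is of the moment at which its call begins: read the wrist's pose just before it. camera_model takes no time and is no camera call.
- arm.sign_off(): hands the job in; it is judged then, once.
Trained networks look in the newest picture that a camera, given by its name, has taken for a name from the list of things; names that differ only in an ending like _2 or _b are one class to them, and where a whole thing is asked for, a point or a joint stands for the part that bears it (a point fixed in the world has none). Each returns a list of dicts, best first, with "conf" (0 to 1); they miss things now and then, are a little off and sometimes report something else, mostly with a low value. They report only what shows in the picture. A call takes as long as a camera call.
- arm.find_in(camera, target): "at" ([x, y, z] in m, in the coordinates of the camera as it stood for that picture, good to about 4 mm: the middle of the surface that is visible of it).
- arm.outline_of(camera, target): "pixels" (480x640 bool, what is visible of it).
The state is a dict: "time": time; "qpos": joint angles; "qvel": joint speeds; "joint_efforts": joint torques, N m; "tcp_pos": TCP position; "eef_rot": TCP orientation; "force": force on the tool from outside, world axes, zero at the start; "moment": the same for the moment, N m; "opening": finger opening in m; "gripper_force": force on a finger pad.
Only numpy, scipy, OpenCV 4.12 (cv2) and the standard library are available. Lean on these libraries where they do the work, as an engineer would, in place of code of your own. Each camera call takes 0.05 s, during which the arm holds its last target. There are 200 camera calls.

### The job

The blue cut-glass tumbler on the wooden board is hemmed in by the jar, the tin and the bottle. First move those three off the board and stand them all on the black rubber mat; then set the tumbler upright in the middle of the round cork pad while they wait there; then put the three back upright, each on the very felt disc on the board where it stood at the start. Knock nothing over and leave the felt wheel, brush and safety glasses alone.

Things in the scene. Friction and masses are not known exactly. Their poses are not given: they have to be found in the camera images.
- tumbler: Short straight-sided open tumbler of dark blue cut glass, outside diameter 62 mm, 58 mm tall, wall 5 mm, about 0.18 kg. Its origin is the centre of its underside, z up along its axis. It starts upright on the felt disc amid the three supplies.
- jar: Round white plastic jar, body diameter 46 mm up to 76 mm height, then a black lid 50 mm in diameter up to 95 mm (full height); about 0.22 kg. Its origin is the centre of its underside, z up along its axis. It starts on one of the three outer felt discs of the board (which one varies).
- tin: Square bare-metal tin, 46 x 46 mm and 86 mm tall, with a round dark cap 26 mm in diameter on top up to 98 mm; about 0.25 kg. Its origin is the centre of its underside, z up along its axis. Its x and y axes are square to its side faces. It starts on one of the three outer felt discs of the board (which one varies).
- bottle: Round amber glass bottle, straight body 46 mm in diameter up to 78 mm height, then a shoulder narrowing to a black cap 25 mm in diameter, full height 103 mm; about 0.20 kg. Its origin is the centre of its underside, z up along its axis. It starts on one of the three outer felt discs of the board (which one varies).
- board: Fixed wooden board, 190 (its x) x 260 (its y) x 10 mm thick. Origin: centre of its underside; the top is at z = 10 mm. Four flat tan felt discs 62 mm in diameter are let in flush: centres in the board's frame at (-50, 0), (30, 80) and (30, -80) mm for the three supplies and (30, 0) mm for the tumbler. Things start within about 5 mm of their discs' centres.
- mat: Fixed flat black rubber mat with thin grey ribs, 250 (its x) x 140 (its y) x 4 mm thick, lying to one side of the board (left or right varies). Origin: centre of its underside. Waiting area for the three supplies, which fit in a row along its x, 80 mm apart.
- pad: Fixed round pad, 94 mm cork disc on a 110 mm steel base, 12 mm high in all, lying on the other side of the board from the mat. Origin: centre of its underside; the top is at z = 12 mm.
- feltwheel: Bystander, leave alone: tan felt polishing wheel lying flat beyond the board, 80 mm in diameter, 34 mm high with its spindle. Origin: centre of its underside.
- brush: Bystander, leave alone: flat hand brush about 200 mm long with a wooden handle, lying beyond the board, roughly along y, its length along its own x. Origin: underneath it.
- goggles: Bystander, leave alone: clear safety glasses with black arms, 136 mm wide, 43 mm high, standing on the bench beyond the board. Origin: under the middle of the lenses, the arms point along its +x.

How it is judged:
By the outcome, as a careful person would: the job done as asked, in the order asked, and still so for the second after the job is handed in, with the robot touching nothing.
It also fails if it takes over 134 s, if anything falls off the work surface, if the arm or the gripper's body presses on something with over 40 N, if the wrist force passes 120 N, or if a joint passes its speed limit or range.

## Working session

There is one attempt and no reset: what is moved stays moved. The work goes in short steps, Python scripts to look and compute and a tool call to move; the robot and the scene stay as the last step left them, time stands still between calls to the robot, and variables do not carry over. Pictures are saved under pics/ and viewed, at most 14 in all, crops included, and the job is handed in when it is done.

Besides the shell and the picture viewer there is one more tool, called as name(argument=value, ...), one argument or row to a line, values as JSON. carry_out: Moves the arm, as the interface text tells. Shift numbers are shares of 0.02 m and turn numbers shares of 6 degrees, none past 1 either way. Its arguments: {"type":"object","properties":{"plan":{"type":"array","items":{"type":"array"}},"fingers":{"type":"number"},"grip_force":{"type":"number"}},"required":["plan"]}

```bash
mkdir -p pics; ls
python3 - <<'E'
from plant import arm
import cv2,numpy as np
np.set_printoptions(precision=4,suppress=True)
for n in("scene","side"):
    cv2.imwrite(f"pics/{n}0.png",arm.snapshot(n)[:,:,::-1])
    m=arm.camera_model(n);print(n,m)
    W=np.linalg.inv(m["camera_from_world"])
    for t in("tumbler","jar","tin","bottle","board","mat","pad"):
        r=arm.find_in(n,t)
        for d in r[:2]:print(t,round(d["conf"],2),(W@np.r_[d["at"],1])[:3])
print(arm.tcp_to_grasp,arm.camera_model("wrist"));print(arm.observe())
E
```

```text
pics
scene {'intrinsics': array([[454.6932,   0.    , 317.7091],
       [  0.    , 454.6932, 238.8117],
       [  0.    ,   0.    ,   1.    ]]), 'camera_from_world': array([[-0.4536,  0.891 , -0.0179,  0.2917],
       [-0.5009, -0.2383,  0.8321,  0.2713],
       [ 0.7371,  0.3864,  0.5544, -1.4244],
       [ 0.    ,  0.    ,  0.    ,  1.    ]])}
tumbler 0.67 [ 0.626  -0.0191  0.0496]
jar 0.8 [ 0.616  -0.0954  0.0695]
tin 0.94 [0.6324 0.0569 0.0686]
tin 0.23 [ 0.6262 -0.0192  0.0504]
bottle 0.84 [ 0.5388 -0.0136  0.0857]
board 0.96 [0.6326 0.0093 0.0087]
mat 0.79 [ 0.5381 -0.2993  0.0053]
pad 0.89 [0.475  0.3018 0.0132]
side {'intrinsics': array([[548.5135,   0.    , 326.2928],
       [  0.    , 548.5135, 236.7599],
       [  0.    ,   0.    ,   1.    ]]), 'camera_from_world': array([[-0.9926, -0.1196, -0.0191,  0.6074],
       [ 0.0465, -0.522 ,  0.8517, -0.0693],
       [-0.1118,  0.8445,  0.5237, -1.1156],
       [ 0.    ,  0.    ,  0.    ,  1.    ]])}
tumbler 0.67 [ 0.5847 -0.0141  0.0544]
jar 0.71 [ 0.5918 -0.0886  0.0854]
tin 0.89 [0.6105 0.0692 0.0665]
bottle 0.56 [ 0.5234 -0.0
[... 387 characters left out ...]
805],
       [ 1.    ,  0.0004,  0.0003,  0.0007],
       [ 0.0001,  0.2758, -0.9612, -0.1801],
       [ 0.    ,  0.    ,  0.    ,  1.    ]])}
{'time': 0.8, 'qpos': array([-79.0968,  11.8347,  88.3208,  -0.0001,  79.8419,  -8.6211]), 'qvel': array([-0.1094, -0.08  ,  0.0369,  0.0684,  0.0787, -0.0096]), 'joint_efforts': array([ -0.0003, -37.0836, -28.1742,   0.0699,   0.0274,  -0.    ]), 'tcp_pos': array([ 0.1922, -0.5419,  0.2055]), 'eef_rot': array([[ 0.9425,  0.3342,  0.    ],
       [ 0.3342, -0.9425, -0.    ],
       [-0.    ,  0.    , -1.    ]]), 'force': array([0.5528, 0.5149, 0.0532]), 'moment': array([ 0.0315,  0.0502, -0.0182]), 'gripper_force': 0.0, 'opening': 0.09381517515982235}
```

View pics/scene0.png

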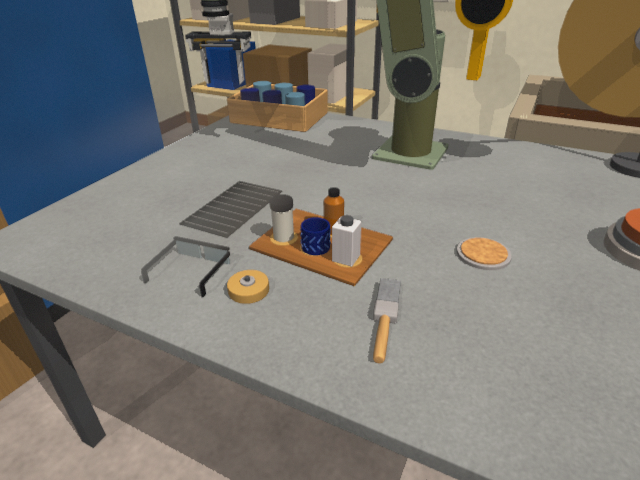

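View pics/side0.png

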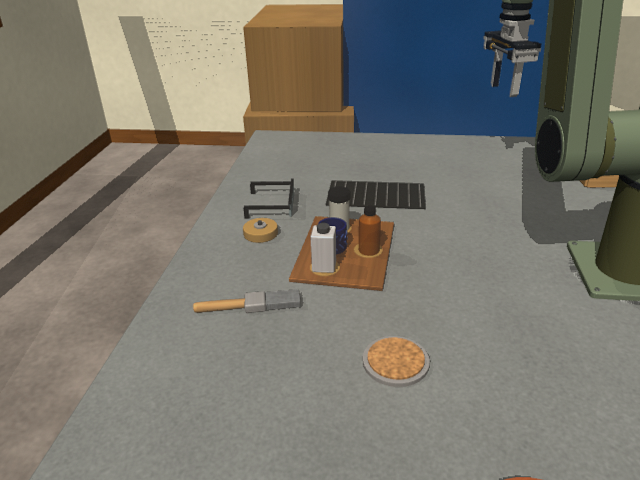

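Scene view: bottle (334,205) is nearest the robot, the jar (282,220) is on the mat side, the tin (347,240) is on the pad side, and the tumbler (316,236) is between them. The mat is on the right (y<0) and the pad on the left. Side view agrees: jar (340,205), tin (323,250), bottle (370,230). Next I'll fit the fixed items and work out a move that takes the wrist camera over the board.

```bash
cat > h.py <<'E'
from plant import arm
import numpy as np,cv2,json
np.set_printoptions(precision=4,suppress=True)
def cam(n):
    m=arm.camera_model(n);K=m["intrinsics"]
    if n=="wrist":
        s=arm.observe();T=np.eye(4);T[:3,:3]=s["eef_rot"];T[:3,3]=s["tcp_pos"]
        return K,np.linalg.inv(T@m["tool_from_camera"])
    return K,m["camera_from_world"]
def proj(c,P):
    K,E=c;p=np.c_[P,np.ones(len(P))]@E.T;p=p[:,:3]*[1,-1,-1];p=p@K.T
    return p[:,:2]/p[:,2:]
def lift(c,uv,z):
    K,E=c;W=np.linalg.inv(E);uv=np.atleast_2d(uv)
    d=np.c_[uv,np.ones(len(uv))]@np.linalg.inv(K).T*[1,-1,-1]@W[:3,:3].T
    o=W[:3,3];return o+d*((z-o[2])/d[:,2:])
def mask(n,t):
    r=arm.outline_of(n,t);return (r[0]["pixels"],r[0]["conf"]) if r else (None,0)
def flat(c,m,z):
    k=max(cv2.findContours(m.astype(np.uint8),0,1)[0],key=cv2.contourArea)[:,0]
    return lift(c,k,z)[:,:2]
def rect(c,m,z):
    p=flat(c,m,z);(cx,cy),(w,h),a=cv2.minAreaRect((p*1000).astype(np.float32));return np.array([cx,cy,w,h,a])
# next moves: from commanded pose to target (pos, yaw of tool x deg), tool down; prints rows
def plan(p0,y0,p1,y1,n=None):
    p0,p1=np.array(p0,float),np.array(p1,float);dy=(y1-y0+180)%360-180
    if n is None:n=int(np.ceil(max(np.abs(p1-p0).max()/.019,np.linalg.norm(p1-p0)/.026,abs(dy)/5.9,1)))
    rows=[];d=(p1-p0)/n
    for i in range(n):
        a=np.radians(y0+dy*i/n)   # tool x=(c,s), y=(s,-c), z down
        c,s=np.cos(a),np.sin(a);v=np.array([d[0]*c+d[1]*s,d[0]*s-d[1]*c,-d[2]])/.02
        rows.append([v.round(3).tolist(),[0,0,round(-dy/n/6,3)]])
    for i in range(0,n,8):print(json.dumps(rows[i:i+8]))
def yaw(s):R=s["eef_rot"];return np.degrees(np.arctan2(R[1,0],R[0,0]))
E
python3 - <<'E'
from h import *
for n in("scene","side"):
    arm.snapshot(n);c=cam(n)
    for t,z in(("board",.01),("mat",.004),("pad",.012)):
        m,cf=mask(n,t)
        if m is not None:print(n,t,round(cf,2),rect(c,m,z))
s=arm.observe();print(s["tcp_pos"],yaw(s))
plan(s["tcp_pos"],yaw(s),[.50,-.10,.30],0)
E
```

```text
scene board 0.62 [582.1049 -24.6847 267.2514 200.6048  85.8545]
scene mat 0.67 [ 524.3655 -299.8429  254.6778  144.0916    0.2892]
scene pad 0.59 [473.6306 302.5054 123.4677 105.8382   7.6647]
side board 0.95 [572.6501 -16.1935 277.986  191.7852  85.9191]
side mat 0.85 [ 517.9379 -295.9906  249.4112  147.2427    0.1309]
side pad 0.94 [459.5238 312.7085 107.8834 114.0537   5.649 ]
[ 0.1922 -0.5419  0.2054] 19.526537991397873
[[[0.912, -0.653, -0.197], [0, 0, 0.136]], [[0.903, -0.666, -0.197], [0, 0, 0.136]], [[0.893, -0.679, -0.197], [0, 0, 0.136]], [[0.884, -0.692, -0.197], [0, 0, 0.136]], [[0.874, -0.704, -0.197], [0, 0, 0.136]], [[0.864, -0.716, -0.197], [0, 0, 0.136]], [[0.853, -0.729, -0.197], [0, 0, 0.136]], [[0.843, -0.741, -0.197], [0, 0, 0.136]]]
[[[0.832, -0.753, -0.197], [0, 0, 0.136]], [[0.821, -0.764, -0.197], [0, 0, 0.136]], [[0.811, -0.776, -0.197], [0, 0, 0.136]], [[0.799, -0.787, -0.197], [0, 0, 0.136]], [[0.788, -0.799, -0.197], [0, 0, 0.136]], [[0.777, -0.81, -0.197], [0, 0, 0.136]], [[0.765, -0.821, -0.197], [0, 0, 0.136]], [[0.753, -0.831, -0.197], [0, 0, 0.136]]]
[[[0.742, -0.842, -0.197], [0, 0, 0.136]], [[0.73, -0.852, -0.197], [0, 0, 0.136]], [[0.717, -0.863, -0.197], [0, 0, 0.136]], [[0.705, -0.873, -0.197], [0, 0, 0.136]], [[0.693, -0.883, -0.197], [0, 0, 0.136]], [[0.68, -0.893, -0.197], [0, 0, 0.136]], [[0.667, -0.902, -0.197], [0, 0, 0.136]], [[0.654, -0.911, -0.197], [0, 0, 0.136]]]
```

carry_out(
  plan=[
    [[0,0,0],[0,0,0.98]],
    [[0,0,0],[0,0,0.98]],
    [[0,0,0],[0,0,0.98]],
    [[0,0,0],[0,0,0.98]],
  ],
  fingers=0.7,
)

```text
time: 1.6
tcp_pos: [0.1922, -0.5419, 0.2054]
eef_rot: [[0.997, -0.074, 0.0], [-0.074, -0.997, -0.0], [0.0, 0.0, -1.0]]
force: [0.1, 0.5, -0.3]
opening: 0.0675
gripper_force: 0.0
```

carry_out(
  plan=[
    [[0.58,-0.96,-0.2],[0,0,0]],
    [[0.58,-0.96,-0.2],[0,0,0]],
    [[0.58,-0.96,-0.2],[0,0,0]],
    [[0.58,-0.96,-0.2],[0,0,0]],
    [[0.58,-0.96,-0.2],[0,0,0]],
    [[0.58,-0.96,-0.2],[0,0,0]],
    [[0.58,-0.96,-0.2],[0,0,0]],
    [[0.58,-0.96,-0.2],[0,0,0]],
  ],
)

```text
time: 2.4
tcp_pos: [0.2964, -0.3932, 0.2379]
eef_rot: [[0.998, -0.067, 0.0], [-0.067, -0.998, 0.0], [0.0, -0.0, -1.0]]
force: [-0.7, 1.1, -0.7]
opening: 0.0655
gripper_force: 0.0
```

carry_out(
  plan=[
    [[0.58,-0.96,-0.2],[0,0,0]],
    [[0.58,-0.96,-0.2],[0,0,0]],
    [[0.58,-0.96,-0.2],[0,0,0]],
    [[0.58,-0.96,-0.2],[0,0,0]],
    [[0.58,-0.96,-0.2],[0,0,0]],
    [[0.58,-0.96,-0.2],[0,0,0]],
    [[0.58,-0.96,-0.2],[0,0,0]],
    [[0.58,-0.96,-0.2],[0,0,0]],
  ],
)

```text
time: 3.2
tcp_pos: [0.3991, -0.2463, 0.2699]
eef_rot: [[0.998, -0.067, 0.0], [-0.067, -0.998, 0.0], [0.0, -0.0, -1.0]]
force: [0.0, 0.9, 0.1]
opening: 0.066
gripper_force: 0.0
```

carry_out(
  plan=[
    [[0.58,-0.96,-0.2],[0,0,0]],
    [[0.58,-0.96,-0.2],[0,0,0]],
    [[0.58,-0.96,-0.2],[0,0,0]],
    [[0.58,-0.96,-0.2],[0,0,0]],
    [[0.58,-0.96,-0.2],[0,0,0]],
    [[0.58,-0.96,-0.2],[0,0,0]],
    [[0.58,-0.96,-0.2],[0,0,0]],
    [[0.58,-0.96,-0.2],[0,0,0]],
  ],
)

```text
time: 4.0
tcp_pos: [0.502, -0.0995, 0.3019]
eef_rot: [[0.998, -0.067, 0.0], [-0.067, -0.998, 0.0], [0.0, -0.0, -1.0]]
force: [0.2, 0.2, 0.6]
opening: 0.066
gripper_force: 0.0
```

carry_out(
  plan=[
    [[0,0,0],[0,0,0]],
    [[0,0,0],[0,0,0]],
  ],
)

```text
time: 4.2
tcp_pos: [0.5016, -0.1008, 0.3015]
eef_rot: [[0.998, -0.067, -0.0], [-0.067, -0.998, -0.0], [-0.0, 0.0, -1.0]]
force: [0.3, -0.2, -0.0]
opening: 0.0659
gripper_force: 0.0
```

Run:
```python
from h import *
s=arm.observe();print(s["time"],s["tcp_pos"],yaw(s),s["opening"])
c=cam("wrist");im=arm.snapshot("wrist");cv2.imwrite("pics/w1.png",im[:,:,::-1])
print("board",rect(c,mask("wrist","board")[0],.01))
for t,z in(("mat",.004),("pad",.012),("jar",.105),("bottle",.113),("tin",.096),("tumbler",.068)):
    m,cf=mask("wrist",t)
    if m is None:print(t,"none");continue
    ys,xs=np.nonzero(m);print(t,round(cf,2),rect(c,m,z),xs.min(),xs.max(),ys.min(),ys.max())
    for d in arm.find_in("wrist",t)[:1]:print("   ",(np.linalg.inv(c[1])@np.r_[d["at"],1])[:3])
```

```text
4.2 [ 0.5016 -0.1008  0.3015] -3.843577965453207 0.06591540106513818
board [574.8983 -24.2866 263.2206 192.8945  86.1261]
mat 0.64 [ 521.0347 -300.6426  250.5036  141.8111    0.2456] 415 533 64 265
    [ 0.5331 -0.2992  0.0028]
pad 0.73 [459.1523 285.1681  85.8806 112.7685  72.6618] 0 65 206 284
    [0.4637 0.2897 0.0132]
jar 0.83 [ 597.6014 -108.3318   48.051    48.2737   86.1281] 293 342 90 142
    [ 0.6008 -0.105   0.104 ]
bottle 0.81 [531.9659 -28.8089  42.8909  54.1218  48.0541] 218 269 167 214
    [ 0.5318 -0.0274  0.0954]
tin 0.6 [612.6233  39.4646  70.1299  47.8585  89.661 ] 131 206 86 137
    [0.608  0.0403 0.0957]
tumbler 0.78 [602.7651 -26.7012  63.7249  61.9791  40.0858] 211 273 87 147
    [ 0.6071 -0.0195  0.0322]
```

View pics/w1.png

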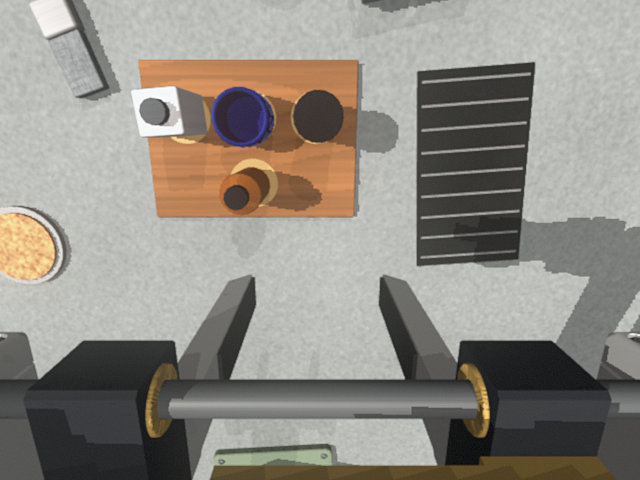

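Wrist view: the board corners run from (138,60) to (358,215). Tin cap is at (154,112), tumbler (243,117), jar lid (318,116), bottle cap (236,197), and the mat spans x 417–535. The board fit of 263x193 and the jar lid at its disc check out. Next I'll zoom in for the tin yaw and the bottle cap.

Run:
```python
from h import *
im=cv2.imread("pics/w1.png");cv2.imwrite("pics/w1c.png",cv2.resize(im[60:220,120:320],None,fx=3.75,fy=3.75,interpolation=2))
c=cam("wrist")
g=cv2.cvtColor(im,6)
b=im.astype(int);top=((b.min(2)>205)).astype(np.uint8);top[:, :120]=0;top[:,215:]=0;top[:80]=0;top[145:]=0
print("tintop",top.sum(),rect(c,cv2.morphologyEx(top,3,np.ones((15,15)))>0,.096))
print("cap tin",lift(c,[154,112],.108),"cap bottle",lift(c,[236,197],.113))
```

```text
tintop 1208 [614.3842  50.2499  44.7396  44.9011   0.2418]
cap tin [[0.6132 0.048  0.108 ]] cap bottle [[ 0.5261 -0.0214  0.113 ]]
```

View pics/w1c.png

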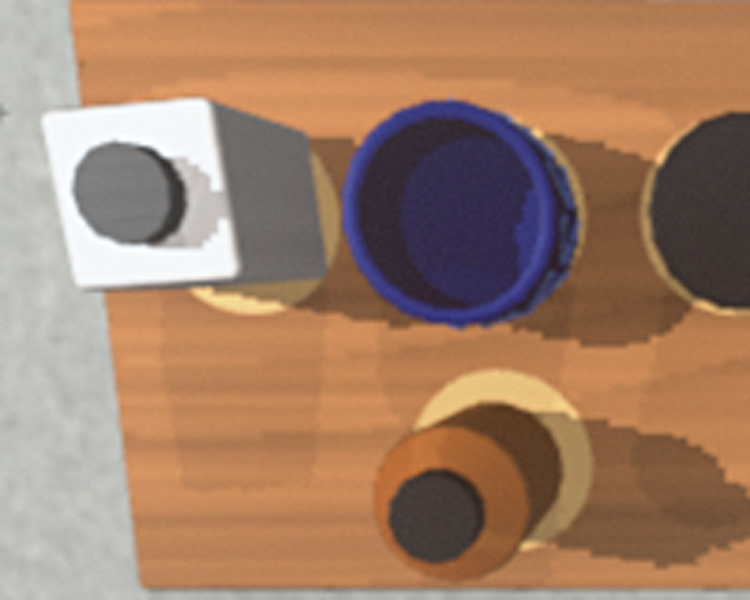

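carry_out(
  plan=[
    [[0.19,-0.81,0.5],[0,0,0]],
    [[0.19,-0.81,0.5],[0,0,0]],
    [[0.19,-0.81,0.5],[0,0,0]],
    [[0.19,-0.81,0.5],[0,0,0]],
    [[0.19,-0.81,0.5],[0,0,0]],
    [[0,0,1],[0,0,0]],
    [[0,0,1],[0,0,0]],
    [[0,0,1],[0,0,0]],
  ],
)

```text
time: 5.7
tcp_pos: [0.5267, -0.0219, 0.1908]
eef_rot: [[0.998, -0.069, 0.0], [-0.069, -0.998, -0.0], [0.0, 0.0, -1.0]]
force: [0.2, 0.1, -0.7]
opening: 0.0656
gripper_force: 0.0
```

Run:
```python
from h import *
s=arm.observe();print(s["time"],s["tcp_pos"],yaw(s))
# earlier picture w1 pose for tin corners
m=arm.camera_model("wrist");T=np.eye(4);a=np.radians(-3.844)
T[:3,:3]=np.array([[np.cos(a),np.sin(a),0],[np.sin(a),-np.cos(a),0],[0,0,-1]]);T[:3,3]=[.5016,-.1008,.3015]
c=(m["intrinsics"],np.linalg.inv(T@m["tool_from_camera"]))
P=lift(c,np.array([[42,115],[207,98],[240,275],[78,288]])/3.75+[120,60],.096)[:,:2];print(P,P.mean(0))
for i in range(4):d=P[(i+1)%4]-P[i];print(np.linalg.norm(d),np.degrees(np.arctan2(d[1],d[0])))
# fresh view of bottle
c=cam("wrist");im=arm.snapshot("wrist");cv2.imwrite("pics/w2.png",im[:,:,::-1])
print(proj(c,np.array([[.526,-.0214,.113],[.526,-.0214,.088]])))
```

```text
5.7 [ 0.5267 -0.0219  0.1908] -3.9557296284382844
[[0.6345 0.0728]
 [0.6357 0.0289]
 [0.591  0.0278]
 [0.5907 0.0721]] [0.613  0.0504]
0.043912469066476646 -88.46113387190117
0.04466805268306401 -178.52279297064456
0.04438064296585024 90.50442278664633
0.04386975565815995 0.874061594054959
[[315.6638 247.8962]
 [315.7839 238.5401]]
```

View pics/w2.png

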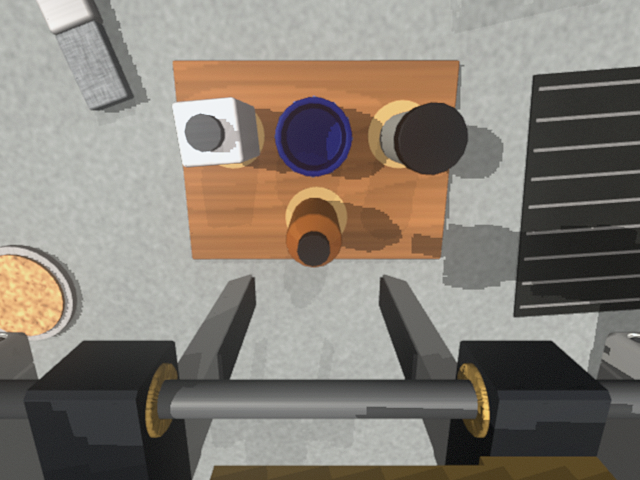

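The bottle cap shows at (314,249) against a predicted (316,248), so the measurement is good. I'll descend and grip.

carry_out(
  plan=[
    [[0,0,1],[0,0,0]],
    [[0,0,1],[0,0,0]],
    [[0,0,1],[0,0,0]],
    [[0,0,1],[0,0,0]],
    [[0,0,1],[0,0,0]],
    [[0,0,1],[0,0,0]],
    [[0,0,1],[0,0,0]],
    [[0,0,0.6],[0,0,0]],
  ],
)

```text
time: 6.55
tcp_pos: [0.5259, -0.0221, 0.0383]
eef_rot: [[0.998, -0.07, -0.002], [-0.07, -0.998, 0.0], [-0.002, -0.0, -1.0]]
force: [-0.0, 0.1, 1.0]
opening: 0.0659
gripper_force: 0.0
```

carry_out(
  plan=[
    [[0,0,0],[0,0,0]],
    [[0,0,0],[0,0,0]],
    [[0,0,0],[0,0,0]],
    [[0,0,0],[0,0,0]],
    [[0,0,0],[0,0,0]],
    [[0,0,0],[0,0,0]],
  ],
  fingers=0.3,
  grip_force=25,
)

```text
time: 7.15
tcp_pos: [0.5278, -0.0221, 0.0407]
eef_rot: [[0.998, -0.07, 0.003], [-0.07, -0.998, 0.0], [0.003, -0.0, -1.0]]
force: [-1.0, 1.7, 5.5]
opening: 0.0453
gripper_force: 25.0
```

carry_out(
  plan=[
    [[0,0,-0.5],[0,0,0]],
    [[0,0,-1],[0,0,0]],
    [[0,0,-1],[0,0,0]],
    [[0,0,-1],[0,0,0]],
    [[-0.24,0.95,-0.5],[0,0,0]],
    [[-0.24,0.95,0],[0,0,0]],
    [[-0.24,0.95,0],[0,0,0]],
    [[-0.24,0.95,0],[0,0,0]],
  ],
)

```text
time: 7.95
tcp_pos: [0.5011, -0.0975, 0.1195]
eef_rot: [[0.998, -0.069, -0.001], [-0.069, -0.998, -0.0], [-0.001, 0.001, -1.0]]
force: [0.6, 0.1, -1.5]
opening: 0.0453
gripper_force: 25.0
```

carry_out(
  plan=[
    [[-0.24,0.95,0],[0,0,0]],
    [[-0.24,0.95,0],[0,0,0]],
    [[-0.24,0.95,0],[0,0,0]],
    [[-0.24,0.95,0],[0,0,0]],
    [[-0.24,0.95,0],[0,0,0]],
    [[-0.24,0.95,0],[0,0,0]],
    [[-0.24,0.95,0],[0,0,0]],
    [[-0.24,0.95,0],[0,0,0]],
  ],
)

```text
time: 8.75
tcp_pos: [0.4521, -0.2462, 0.1192]
eef_rot: [[0.998, -0.07, -0.002], [-0.07, -0.998, 0.0], [-0.002, -0.0, -1.0]]
force: [-0.0, -0.9, -2.7]
opening: 0.0454
gripper_force: 25.0
```

carry_out(
  plan=[
    [[-0.24,0.95,0],[0,0,0]],
    [[-0.24,0.95,0],[0,0,0]],
    [[-0.24,0.95,0],[0,0,0]],
    [[0,0,0.5],[0,0,0]],
    [[0,0,0.9],[0,0,0]],
    [[0,0,0.9],[0,0,0]],
    [[0,0,0.7],[0,0,0]],
    [[0,0,0],[0,0,0]],
  ],
)

```text
time: 9.55
tcp_pos: [0.4329, -0.299, 0.0566]
eef_rot: [[0.998, -0.069, -0.005], [-0.069, -0.998, 0.005], [-0.005, -0.004, -1.0]]
force: [-0.3, 0.2, -1.6]
opening: 0.0449
gripper_force: 25.0
```

carry_out(
  plan=[
    [[0,0,0.6],[0,0,0]],
    [[0,0,0.3],[0,0,0]],
    [[0,0,0.1],[0,0,0]],
    [[0,0,0.1],[0,0,0]],
    [[0,0,0],[0,0,0]],
  ],
)

```text
time: 10.05
tcp_pos: [0.435, -0.3016, 0.0375]
eef_rot: [[0.998, -0.07, 0.0], [-0.07, -0.998, -0.0], [0.0, 0.0, -1.0]]
force: [-0.0, 0.7, -1.8]
opening: 0.0456
gripper_force: 25.0
```

carry_out(
  plan=[
    [[0,0,0.08],[0,0,0]],
    [[0,0,0.08],[0,0,0]],
    [[0,0,0],[0,0,0]],
  ],
)

```text
time: 10.35
tcp_pos: [0.4352, -0.3018, 0.0347]
eef_rot: [[0.998, -0.07, 0.001], [-0.07, -0.998, -0.001], [0.001, 0.001, -1.0]]
force: [-0.3, 1.1, 0.3]
opening: 0.0452
gripper_force: 25.0
```

carry_out(
  plan=[
    [[0,0,0],[0,0,0]],
    [[0,0,0],[0,0,0]],
    [[0,0,0],[0,0,0]],
    [[0,0,-0.5],[0,0,0]],
    [[0,0,-1],[0,0,0]],
    [[0,0,-1],[0,0,0]],
    [[0,0,-1],[0,0,0]],
    [[0,0,-1],[0,0,0]],
  ],
  fingers=0.7,
)

```text
time: 11.15
tcp_pos: [0.435, -0.3016, 0.1258]
eef_rot: [[0.998, -0.07, 0.001], [-0.07, -0.998, -0.001], [0.001, 0.001, -1.0]]
force: [-0.1, 0.0, -0.1]
opening: 0.0655
gripper_force: 0.0
```

carry_out(
  plan=[
    [[0,0,-1],[0,0,0]],
    [[0,0,-1],[0,0,0]],
    [[0.68,-0.93,0],[0,0,0]],
    [[0.68,-0.93,0],[0,0,0]],
    [[0.68,-0.93,0],[0,0,0]],
    [[0.68,-0.93,0],[0,0,0]],
    [[0.68,-0.93,0],[0,0,0]],
    [[0.68,-0.93,0],[0,0,0]],
  ],
)

```text
time: 11.95
tcp_pos: [0.5248, -0.1951, 0.1651]
eef_rot: [[0.998, -0.07, 0.001], [-0.07, -0.998, -0.0], [0.001, 0.0, -1.0]]
force: [-0.2, -0.8, -0.2]
opening: 0.0657
gripper_force: 0.0
```

carry_out(
  plan=[
    [[0.68,-0.93,0],[0,0,0]],
    [[0.68,-0.93,0],[0,0,0]],
    [[0.68,-0.93,0],[0,0,0]],
    [[0.68,-0.93,0],[0,0,0]],
    [[0.68,-0.93,0],[0,0,0]],
    [[0,0,0],[0,0,-1]],
    [[0,0,0],[0,0,-1]],
    [[0,0,0],[0,0,-1]],
  ],
)

```text
time: 12.75
tcp_pos: [0.5986, -0.1074, 0.1649]
eef_rot: [[0.969, 0.247, 0.0], [0.247, -0.969, -0.0], [0.0, 0.0, -1.0]]
force: [0.3, 0.2, -0.5]
opening: 0.0656
gripper_force: 0.0
```

carry_out(
  plan=[
    [[0,0,0],[0,0,-1]],
    [[0,0,0],[0,0,-1]],
    [[0,0,0],[0,0,-1]],
    [[0,0,0],[0,0,-1]],
    [[0,0,0],[0,0,-1]],
    [[0,0,0],[0,0,-1]],
    [[0,0,0],[0,0,-1]],
    [[0,0,0],[0,0,-1]],
  ],
)

```text
time: 13.55
tcp_pos: [0.5985, -0.1078, 0.1651]
eef_rot: [[0.466, 0.885, 0.001], [0.885, -0.466, -0.0], [0.0, 0.001, -1.0]]
force: [-0.2, -0.5, -0.9]
opening: 0.0659
gripper_force: 0.0
```

carry_out(
  plan=[
    [[0,0,0],[0,0,-1]],
    [[0,0,0],[0,0,-1]],
    [[0,0,0],[0,0,-1]],
    [[0,0,0],[0,0,-1]],
    [[0,0,0],[0,0,0]],
    [[0,0,0],[0,0,0]],
  ],
)

```text
time: 14.15
tcp_pos: [0.5985, -0.1078, 0.1648]
eef_rot: [[0.072, 0.997, 0.001], [0.997, -0.072, -0.0], [-0.0, 0.001, -1.0]]
force: [0.3, 0.1, -0.4]
opening: 0.0655
gripper_force: 0.0
```

Run:
```python
from h import *
s=arm.observe();print(s["time"],s["tcp_pos"],yaw(s),s["qpos"])
c=cam("wrist");im=arm.snapshot("wrist")
for t,z in(("jar",.105),("tumbler",.068)):
    m,cf=mask("wrist",t)
    if m is not None:print(t,cf,rect(c,m,z))
for p in([.598,-.108,.105],[.613,.0504,.108],[.603,-.0265,.068],[.435,-.302,.107]):
    q=proj(c,np.array([p]))[0].round(1);print(q);cv2.drawMarker(im,tuple(int(v) for v in q),(255,0,0),0,10,1)
cv2.imwrite("pics/w3.png",im[:,:,::-1])
```

```text
14.15 [ 0.5985 -0.1078  0.1648] 85.88662777197368 [-18.3564  17.7331  85.9358   0.0012  76.3005 -14.2434]
jar 0.87 [ 597.7711 -101.888    63.1336   48.6546   85.8454]
tumbler 0.82 [603.6907 -24.7888  61.3179  61.2568  67.5787]
[316.  253.9]
[322.  -12.6]
[314.7 131.1]
[139.3 486.6]
```

View pics/w3.png

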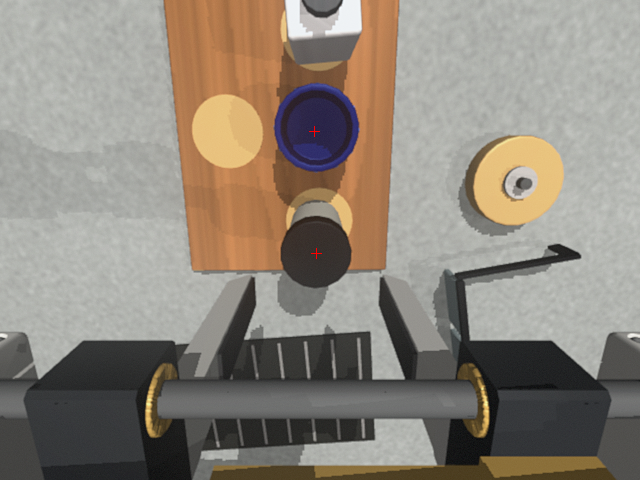

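The jar lid centre is at (316,252) against a predicted (316,254), the bottle's disc is empty at (227,131), and the goggles are well clear. Descending and gripping.

carry_out(
  plan=[
    [[0,0,1],[0,0,0]],
    [[0,0,1],[0,0,0]],
    [[0,0,1],[0,0,0]],
    [[0,0,1],[0,0,0]],
    [[0,0,1],[0,0,0]],
    [[0,0,1],[0,0,0]],
    [[0,0,0.3],[0,0,0]],
    [[0,0,0],[0,0,0]],
  ],
)

```text
time: 15.1
tcp_pos: [0.5974, -0.1074, 0.0371]
eef_rot: [[0.07, 0.998, -0.002], [0.998, -0.07, 0.001], [0.001, -0.003, -1.0]]
force: [0.1, -0.9, 0.9]
opening: 0.0655
gripper_force: 0.0
```

carry_out(
  plan=[
    [[0,0,0],[0,0,0]],
    [[0,0,0],[0,0,0]],
    [[0,0,0],[0,0,0]],
    [[0,0,0],[0,0,0]],
    [[0,0,0],[0,0,0]],
  ],
  fingers=0.3,
  grip_force=25,
)

```text
time: 15.6
tcp_pos: [0.5993, -0.1081, 0.0397]
eef_rot: [[0.07, 0.998, 0.002], [0.998, -0.07, -0.001], [-0.001, 0.002, -1.0]]
force: [-0.9, -1.3, 5.8]
opening: 0.0496
gripper_force: 25.0
```

The opening of 49.6 mm means the fingers are closing on the lid above the pads. I'll regrip higher so the pads sit on the lid.

carry_out(
  plan=[
    [[0,0,0],[0,0,0]],
    [[0,0,0],[0,0,0]],
    [[0,0,0],[0,0,0]],
    [[0,0,-0.6],[0,0,0]],
    [[0,0,-0.6],[0,0,0]],
    [[0,0,-0.6],[0,0,0]],
    [[0,0,0],[0,0,0]],
    [[0,0,0],[0,0,0]],
  ],
  fingers=0.7,
)

```text
time: 16.4
tcp_pos: [0.599, -0.108, 0.0753]
eef_rot: [[0.07, 0.998, 0.002], [0.998, -0.07, -0.001], [-0.0, 0.002, -1.0]]
force: [-0.2, 0.5, -0.5]
opening: 0.066
gripper_force: 0.0
```

carry_out(
  plan=[
    [[0,0,0],[0,0,0]],
    [[0,0,0],[0,0,0]],
    [[0,0,0],[0,0,0]],
    [[0,0,0],[0,0,0]],
    [[0,0,0],[0,0,0]],
  ],
  fingers=0.3,
  grip_force=30,
)

```text
time: 16.9
tcp_pos: [0.5978, -0.1076, 0.0736]
eef_rot: [[0.07, 0.998, -0.001], [0.998, -0.07, 0.0], [0.0, -0.001, -1.0]]
force: [-0.7, 0.3, -1.9]
opening: 0.0495
gripper_force: 30.0
```

carry_out(
  plan=[
    [[0,0,-0.5],[0,0,0]],
    [[0,0,-1],[0,0,0]],
    [[0,0,-1],[0,0,0]],
    [[0,0,-1],[0,0,0]],
    [[-0.95,0.12,0],[0,0,0]],
    [[-0.95,0.12,0],[0,0,0]],
    [[-0.95,0.12,0],[0,0,0]],
    [[-0.95,0.12,0],[0,0,0]],
  ],
)

```text
time: 17.7
tcp_pos: [0.6017, -0.1862, 0.1427]
eef_rot: [[0.071, 0.997, -0.002], [0.997, -0.071, 0.001], [0.001, -0.002, -1.0]]
force: [0.4, 0.1, -1.7]
opening: 0.0495
gripper_force: 30.0
```

carry_out(
  plan=[
    [[-0.95,0.12,0],[0,0,0]],
    [[-0.95,0.12,0],[0,0,0]],
    [[-0.95,0.12,0],[0,0,0]],
    [[-0.95,0.12,0],[0,0,0]],
    [[-0.95,0.12,0],[0,0,0]],
    [[-0.95,0.12,0],[0,0,0]],
    [[0,0,0.5],[0,0,0]],
    [[0,0,1],[0,0,0]],
  ],
)

```text
time: 18.5
tcp_pos: [0.6106, -0.3003, 0.1156]
eef_rot: [[0.071, 0.997, 0.004], [0.998, -0.071, -0.002], [-0.001, 0.004, -1.0]]
force: [0.2, -0.3, -1.8]
opening: 0.0493
gripper_force: 30.0
```

carry_out(
  plan=[
    [[0,0,1],[0,0,0]],
    [[0,0,0.6],[0,0,0]],
    [[0,0,0.4],[0,0,0]],
    [[0,0,0.1],[0,0,0]],
    [[0,0,0.05],[0,0,0]],
    [[0,0,0],[0,0,0]],
    [[0,0,0],[0,0,0]],
  ],
)

```text
time: 19.2
tcp_pos: [0.6098, -0.2994, 0.0724]
eef_rot: [[0.07, 0.998, 0.002], [0.998, -0.07, -0.001], [-0.001, 0.002, -1.0]]
force: [-1.1, -0.0, -2.6]
opening: 0.0497
gripper_force: 30.0
```

carry_out(
  plan=[
    [[0,0,0.1],[0,0,0]],
    [[0,0,0.08],[0,0,0]],
    [[0,0,0],[0,0,0]],
    [[0,0,0],[0,0,0]],
  ],
)

```text
time: 19.6
tcp_pos: [0.609, -0.299, 0.0676]
eef_rot: [[0.07, 0.998, -0.0], [0.998, -0.07, 0.0], [0.0, -0.0, -1.0]]
force: [-0.0, -0.4, -2.3]
opening: 0.0496
gripper_force: 30.0
```

carry_out(
  plan=[
    [[0,0,0.05],[0,0,0]],
    [[0,0,0],[0,0,0]],
    [[0,0,0],[0,0,0]],
  ],
)

```text
time: 19.9
tcp_pos: [0.6091, -0.2991, 0.0675]
eef_rot: [[0.07, 0.998, -0.0], [0.998, -0.07, -0.0], [-0.0, -0.0, -1.0]]
force: [-2.4, 1.1, 4.9]
opening: 0.0493
gripper_force: 30.0
```

carry_out(
  plan=[
    [[0,0,0],[0,0,0]],
    [[0,0,0],[0,0,0]],
    [[0,0,0],[0,0,0]],
    [[0,0,-0.5],[0,0,0]],
    [[0,0,-1],[0,0,0]],
    [[0,0,-1],[0,0,0]],
    [[0,0,-1],[0,0,0]],
    [[0,0,-1],[0,0,0]],
  ],
  fingers=0.7,
)

```text
time: 20.7
tcp_pos: [0.6094, -0.2991, 0.1582]
eef_rot: [[0.07, 0.998, 0.001], [0.998, -0.07, -0.001], [-0.0, 0.001, -1.0]]
force: [-0.3, -0.2, 0.0]
opening: 0.0657
gripper_force: 0.0
```

carry_out(
  plan=[
    [[0,0,-0.5],[0,0,0]],
    [[0.97,-0.06,0],[0,0,0]],
    [[0.97,-0.06,0],[0,0,0]],
    [[0.97,-0.06,0],[0,0,0]],
    [[0.97,-0.06,0],[0,0,0]],
    [[0.97,-0.06,0],[0,0,0]],
    [[0.97,-0.06,0],[0,0,0]],
    [[0.97,-0.06,0],[0,0,0]],
  ],
)

```text
time: 21.5
tcp_pos: [0.6101, -0.1609, 0.1665]
eef_rot: [[0.069, 0.998, -0.0], [0.998, -0.069, 0.0], [0.0, -0.0, -1.0]]
force: [0.7, 0.5, 0.5]
opening: 0.0656
gripper_force: 0.0
```

carry_out(
  plan=[
    [[0.97,-0.06,0],[0,0,0]],
    [[0.97,-0.06,0],[0,0,0]],
    [[0.97,-0.06,0],[0,0,0]],
    [[0.97,-0.06,0],[0,0,0]],
    [[0.97,-0.06,0],[0,0,0]],
    [[0.97,-0.06,0],[0,0,0]],
    [[0.97,-0.06,0],[0,0,0]],
    [[0.97,-0.06,0],[0,0,0]],
  ],
)

```text
time: 22.3
tcp_pos: [0.6113, -0.0059, 0.1667]
eef_rot: [[0.07, 0.998, 0.0], [0.998, -0.07, -0.0], [0.0, 0.0, -1.0]]
force: [-0.7, -0.5, -0.4]
opening: 0.066
gripper_force: 0.0
```

carry_out(
  plan=[
    [[0.97,-0.06,0],[0,0,0]],
    [[0.97,-0.06,0],[0,0,0]],
    [[0.97,-0.06,0],[0,0,0]],
    [[0,0,0],[0,0,-0.83]],
    [[0,0,0],[0,0,0]],
    [[0,0,0],[0,0,0]],
  ],
)

```text
time: 22.9
tcp_pos: [0.6118, 0.0513, 0.1667]
eef_rot: [[-0.016, 1.0, 0.0], [1.0, 0.016, -0.0], [-0.0, 0.0, -1.0]]
force: [-0.1, 0.1, 0.1]
opening: 0.0657
gripper_force: 0.0
```

Run:
```python
from h import *
s=arm.observe();print(s["time"],s["tcp_pos"],yaw(s))
c=cam("wrist");im=arm.snapshot("wrist")
for t,z in(("tin",.096),("pad",.012)):
    m,cf=mask("wrist",t)
    if m is not None:print(t,cf,rect(c,m,z))
for p in([.613,.0504,.108],):
    q=proj(c,np.array([p]))[0].round(1);print(q);cv2.drawMarker(im,tuple(int(v) for v in q),(255,0,0),0,10,1)
cv2.imwrite("pics/w4.png",im[:,:,::-1])
```

```text
22.9 [0.6118 0.0513 0.1667] 90.90033081437299
tin 0.8 [613.0676  58.0142  46.1999  58.8099   0.6902]
[318.5 255.2]
```

View pics/w4.png

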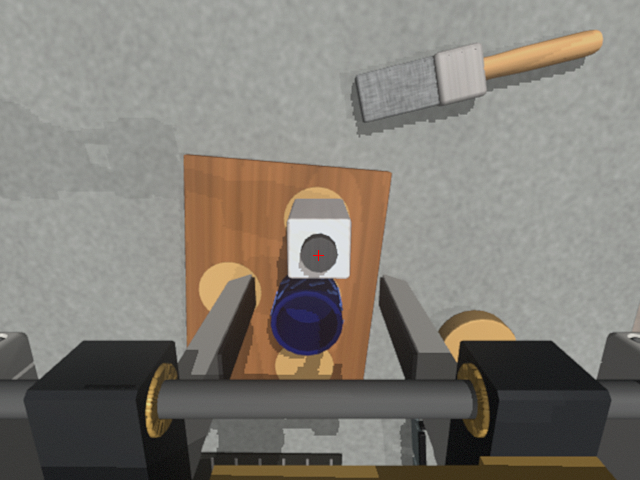

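The tin is square to the fingers, its cap at (319,254) against a predicted (318.5,255). Descending and gripping.

carry_out(
  plan=[
    [[0,0.06,1],[0,0,0]],
    [[0,0,1],[0,0,0]],
    [[0,0,1],[0,0,0]],
    [[0,0,1],[0,0,0]],
    [[0,0,1],[0,0,0]],
    [[0,0,1],[0,0,0]],
    [[0,0,0.3],[0,0,0]],
    [[0,0,0],[0,0,0]],
  ],
)

```text
time: 23.85
tcp_pos: [0.6121, 0.0506, 0.0395]
eef_rot: [[-0.016, 1.0, -0.003], [1.0, 0.016, 0.0], [0.0, -0.003, -1.0]]
force: [-0.2, -0.1, 0.9]
opening: 0.066
gripper_force: 0.0
```

carry_out(
  plan=[
    [[0,0,0],[0,0,0]],
    [[0,0,0],[0,0,0]],
    [[0,0,0],[0,0,0]],
    [[0,0,0],[0,0,0]],
    [[0,0,0],[0,0,0]],
    [[0,0,0],[0,0,0]],
  ],
  fingers=0.3,
  grip_force=30,
)

```text
time: 24.45
tcp_pos: [0.6136, 0.0508, 0.042]
eef_rot: [[-0.017, 1.0, 0.001], [1.0, 0.017, -0.0], [-0.0, 0.001, -1.0]]
force: [-2.2, -1.2, 6.6]
opening: 0.0458
gripper_force: 30.0
```

carry_out(
  plan=[
    [[0,0,-0.5],[0,0,0]],
    [[0,0,-1],[0,0,0]],
    [[0,0,-1],[0,0,0]],
    [[0,0,-1],[0,0,0]],
    [[0,0,-1],[0,0,0]],
    [[-0.97,-0.27,-0.5],[0,0,0]],
    [[-0.97,-0.27,0],[0,0,0]],
    [[-0.97,-0.27,0],[0,0,0]],
  ],
)

```text
time: 25.25
tcp_pos: [0.5978, -0.0079, 0.141]
eef_rot: [[-0.018, 1.0, 0.001], [1.0, 0.018, 0.0], [-0.0, 0.001, -1.0]]
force: [0.1, -0.3, -3.0]
opening: 0.0462
gripper_force: 30.0
```

carry_out(
  plan=[
    [[-0.97,-0.27,0],[0,0,0]],
    [[-0.97,-0.27,0],[0,0,0]],
    [[-0.97,-0.27,0],[0,0,0]],
    [[-0.97,-0.27,0],[0,0,0]],
    [[-0.97,-0.27,0],[0,0,0]],
    [[-0.97,-0.27,0],[0,0,0]],
    [[-0.97,-0.27,0],[0,0,0]],
    [[-0.97,-0.27,0],[0,0,0]],
  ],
)

```text
time: 26.05
tcp_pos: [0.5567, -0.164, 0.1402]
eef_rot: [[-0.017, 1.0, -0.001], [1.0, 0.017, 0.0], [0.0, -0.001, -1.0]]
force: [0.2, -0.1, -3.1]
opening: 0.046
gripper_force: 30.0
```

carry_out(
  plan=[
    [[-0.97,-0.27,0],[0,0,0]],
    [[-0.97,-0.27,0],[0,0,0]],
    [[-0.97,-0.27,0],[0,0,0]],
    [[-0.97,-0.27,0],[0,0,0]],
    [[-0.97,-0.27,0],[0,0,0]],
    [[-0.97,-0.27,0],[0,0,0]],
    [[-0.97,-0.27,0],[0,0,0]],
    [[0,0,0],[0,0,0]],
  ],
)

```text
time: 26.85
tcp_pos: [0.5211, -0.3021, 0.1403]
eef_rot: [[-0.014, 1.0, -0.0], [1.0, 0.014, -0.001], [-0.001, -0.0, -1.0]]
force: [1.0, 0.2, -3.2]
opening: 0.0459
gripper_force: 30.0
```

carry_out(
  plan=[
    [[0,0,0.5],[0,0,0]],
    [[0,0,1],[0,0,0]],
    [[0,0,1],[0,0,0]],
    [[0,0,1],[0,0,0]],
    [[0,0,0.7],[0,0,0]],
    [[0,0,0.3],[0,0,0]],
    [[0,0,0],[0,0,0]],
    [[0,0,0],[0,0,0]],
  ],
)

```text
time: 27.65
tcp_pos: [0.5226, -0.3001, 0.0513]
eef_rot: [[-0.018, 1.0, 0.001], [1.0, 0.018, -0.001], [-0.001, 0.001, -1.0]]
force: [-0.5, -0.4, -1.6]
opening: 0.046
gripper_force: 30.0
```

carry_out(
  plan=[
    [[0,0,0.4],[0,0,0]],
    [[0,0,0.2],[0,0,0]],
    [[0,0,0.1],[0,0,0]],
    [[0,0,0],[0,0,0]],
    [[0,0,0],[0,0,0]],
  ],
)

```text
time: 28.15
tcp_pos: [0.5219, -0.3, 0.0367]
eef_rot: [[-0.017, 1.0, 0.0], [1.0, 0.017, -0.0], [-0.0, 0.0, -1.0]]
force: [-0.1, -1.1, -3.0]
opening: 0.0463
gripper_force: 30.0
```

carry_out(
  plan=[
    [[0,0,0.06],[0,0,0]],
    [[0,0,0.06],[0,0,0]],
    [[0,0,0],[0,0,0]],
    [[0,0,0],[0,0,0]],
  ],
)

```text
time: 28.55
tcp_pos: [0.5223, -0.3003, 0.036]
eef_rot: [[-0.017, 1.0, 0.001], [1.0, 0.017, -0.001], [-0.001, 0.001, -1.0]]
force: [-1.0, 1.4, 5.8]
opening: 0.0458
gripper_force: 30.0
```

carry_out(
  plan=[
    [[0,0,0],[0,0,0]],
    [[0,0,0],[0,0,0]],
    [[0,0,0],[0,0,0]],
    [[0,0,-0.5],[0,0,0]],
    [[0,0,-1],[0,0,0]],
    [[0,0,-1],[0,0,0]],
    [[0,0,-1],[0,0,0]],
    [[0,0,-1],[0,0,0]],
  ],
  fingers=0.7,
)

```text
time: 29.35
tcp_pos: [0.5221, -0.3, 0.1258]
eef_rot: [[-0.017, 1.0, 0.001], [1.0, 0.017, -0.0], [-0.0, 0.001, -1.0]]
force: [-0.1, -0.6, 0.4]
opening: 0.0657
gripper_force: 0.0
```

carry_out(
  plan=[
    [[0,0,-1],[0,0,0]],
    [[0,0,-1],[0,0,0]],
    [[0.97,0.31,0],[0,0,0]],
    [[0.97,0.31,0],[0,0,0]],
    [[0.97,0.31,0],[0,0,0]],
    [[0.97,0.31,0],[0,0,0]],
    [[0.97,0.31,0],[0,0,0]],
    [[0.97,0.31,0],[0,0,0]],
  ],
)

```text
time: 30.15
tcp_pos: [0.5575, -0.1822, 0.165]
eef_rot: [[-0.017, 1.0, 0.001], [1.0, 0.017, -0.0], [-0.0, 0.001, -1.0]]
force: [0.5, 0.4, 0.2]
opening: 0.066
gripper_force: 0.0
```

carry_out(
  plan=[
    [[0.97,0.31,0],[0,0,0]],
    [[0.97,0.31,0],[0,0,0]],
    [[0.97,0.31,0],[0,0,0]],
    [[0.97,0.31,0],[0,0,0]],
    [[0.97,0.31,0],[0,0,0]],
    [[0.97,0.31,0],[0,0,0]],
    [[0.97,0.31,0],[0,0,0]],
    [[0.97,0.31,0],[0,0,0]],
  ],
  fingers=0.95,
)

```text
time: 30.95
tcp_pos: [0.6044, -0.0261, 0.165]
eef_rot: [[-0.017, 1.0, 0.001], [1.0, 0.017, -0.0], [-0.0, 0.001, -1.0]]
force: [0.1, -0.7, 0.1]
opening: 0.0893
gripper_force: 0.0
```

carry_out(
  plan=[
    [[0,0,0],[0,0,0]],
    [[0,0,0],[0,0,0]],
  ],
)

```text
time: 31.15
tcp_pos: [0.6041, -0.027, 0.1647]
eef_rot: [[-0.018, 1.0, 0.0], [1.0, 0.018, -0.001], [-0.001, 0.0, -1.0]]
force: [-0.3, 0.4, 0.6]
opening: 0.0893
gripper_force: 0.0
```

Run:
```python
from h import *
s=arm.observe();print(s["time"],s["tcp_pos"],yaw(s),s["opening"])
c=cam("wrist");im=arm.snapshot("wrist")
m,cf=mask("wrist","tumbler");print(cf,rect(c,m,.068))
q=proj(c,np.array([[.603,-.026,.068]]))[0];print(q)
# felt discs: tan pixels lifted to board top
hsv=cv2.cvtColor(im,41)
cv2.imwrite("pics/w5.png",im[:,:,::-1])
arm.snapshot("scene");c=cam("scene");m,cf=mask("scene","pad");print(flat(c,m,.009).mean(0))
```

```text
31.15 [ 0.6041 -0.027   0.1647] 91.04282501082346 0.08931488421275394
0.76 [602.7307 -21.3759  60.9972  68.4104  14.2858]
[315.3998 237.3815]
[0.4704 0.3026]
```

View pics/w5.png

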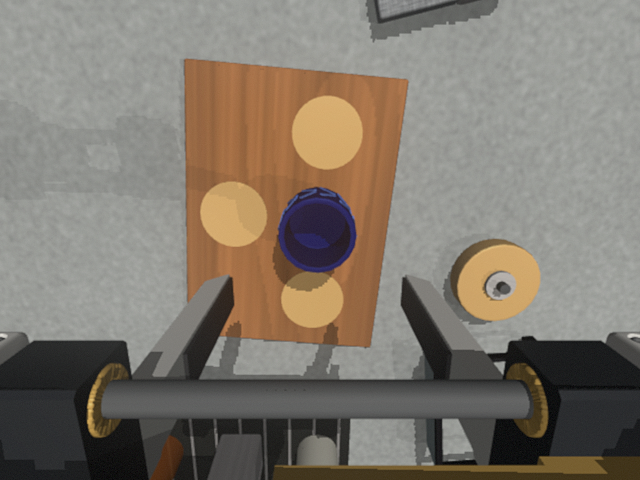

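Run:
```python
from h import *
im=cv2.imread("pics/w5.png");c=cam("wrist");b=im.astype(int)
m=((b[...,1]>140)&(b[...,2]-b[...,0]>60)).astype(np.uint8);m[:,:180]=0;m[:,420:]=0
for k in cv2.findContours(cv2.morphologyEx(m,2,np.ones((3,3))),0,1)[0]:
    if cv2.contourArea(k)>400:
        p=lift(c,k[:,0],.01)[:,:2]*1000;print(cv2.fitEllipse(p.astype(np.float32)))
```

```text
((600.9453125, -112.93014526367188), (49.35398483276367, 64.99777221679688), 102.28289031982422)
((525.594970703125, -22.339990615844727), (60.82109069824219, 61.18629455566406), 159.1583709716797)
((611.4713745117188, 52.25729751586914), (61.34036636352539, 61.54631423950195), 88.44791412353516)
```

carry_out(
  plan=[
    [[0,0,1],[0,0,0]],
    [[0,0,1],[0,0,0]],
    [[0,0,1],[0,0,0]],
    [[0,0,1],[0,0,0]],
    [[0,0,1],[0,0,0]],
    [[0,0,1],[0,0,0]],
    [[0,0,1],[0,0,0]],
    [[0,0,0],[0,0,0]],
  ],
)

```text
time: 32.15
tcp_pos: [0.6009, -0.0272, 0.021]
eef_rot: [[-0.016, 1.0, -0.007], [1.0, 0.016, 0.001], [0.001, -0.007, -1.0]]
force: [-1.2, 0.2, -0.5]
opening: 0.0893
gripper_force: 0.0
```

carry_out(
  plan=[
    [[0,0,0],[0,0,0]],
    [[0,0,0],[0,0,0]],
    [[0,0,0],[0,0,0]],
    [[0,0,0],[0,0,0]],
    [[0,0,0],[0,0,0]],
    [[0,0,0],[0,0,0]],
    [[0,0,0],[0,0,0]],
  ],
  fingers=0.5,
  grip_force=25,
)

```text
time: 32.85
tcp_pos: [0.6047, -0.0271, 0.0256]
eef_rot: [[-0.017, 1.0, 0.001], [1.0, 0.017, -0.001], [-0.001, 0.001, -1.0]]
force: [-1.6, 0.3, 6.2]
opening: 0.0629
gripper_force: 25.0
```

carry_out(
  plan=[
    [[0,0,-0.5],[0,0,0]],
    [[0,0,-1],[0,0,0]],
    [[0,0,-1],[0,0,0]],
    [[0,0,-1],[0,0,0]],
    [[0,0,-1],[0,0,0]],
    [[0.88,-0.52,-0.5],[0,0,0]],
    [[0.88,-0.52,0],[0,0,0]],
    [[0.88,-0.52,0],[0,0,0]],
  ],
)

```text
time: 33.65
tcp_pos: [0.5707, 0.0266, 0.1238]
eef_rot: [[-0.017, 1.0, -0.001], [1.0, 0.017, 0.0], [0.0, -0.001, -1.0]]
force: [0.1, 1.3, -2.0]
opening: 0.0627
gripper_force: 25.0
```

carry_out(
  plan=[
    [[0.88,-0.52,0],[0,0,0]],
    [[0.88,-0.52,0],[0,0,0]],
    [[0.88,-0.52,0],[0,0,0]],
    [[0.88,-0.52,0],[0,0,0]],
    [[0.88,-0.52,0],[0,0,0]],
    [[0.88,-0.52,0],[0,0,0]],
    [[0.88,-0.52,0],[0,0,0]],
    [[0.88,-0.52,0],[0,0,0]],
  ],
)

```text
time: 34.45
tcp_pos: [0.484, 0.1662, 0.1231]
eef_rot: [[-0.018, 1.0, -0.002], [1.0, 0.018, -0.0], [-0.0, -0.002, -1.0]]
force: [-0.1, 0.1, -1.4]
opening: 0.0628
gripper_force: 25.0
```

carry_out(
  plan=[
    [[0.88,-0.52,0],[0,0,0]],
    [[0.88,-0.52,0],[0,0,0]],
    [[0,0,0],[0,0,0]],
    [[0,0,0],[0,0,0]],
    [[0,0,0],[0,0,0]],
  ],
)

```text
time: 34.95
tcp_pos: [0.4648, 0.1993, 0.1239]
eef_rot: [[-0.017, 1.0, -0.0], [1.0, 0.017, -0.001], [-0.001, -0.0, -1.0]]
force: [0.6, -0.2, -1.4]
opening: 0.0631
gripper_force: 25.0
```

Run:
```python
from h import *
s=arm.observe();print(s["time"],s["tcp_pos"],yaw(s),s["opening"],s["force"])
c=cam("wrist");im=arm.snapshot("wrist");cv2.imwrite("pics/w6.png",im[:,:,::-1])
m,cf=mask("wrist","pad")
print(cf,cv2.fitEllipse((flat(c,m,.01)*1000).astype(np.float32)))
b=im.astype(int);k=((b[...,0]-b[...,2]>60)&m).astype(np.uint8)
print("cork",cv2.fitEllipse((flat(c,cv2.morphologyEx(k,3,np.ones((9,9)))>0,.012)*1000).astype(np.float32)))
```

```text
34.95 [0.4648 0.1993 0.1239] 90.98686756186726 0.06313250471078051 [ 0.5909 -0.1829 -1.4241]
0.98 ((461.7045593261719, 302.322021484375), (108.60759735107422, 109.05105590820312), 51.48415756225586)
cork ((462.1203918457031, 302.5852966308594), (93.06108856201172, 93.39189147949219), 178.75927734375)
```

View pics/w6.png

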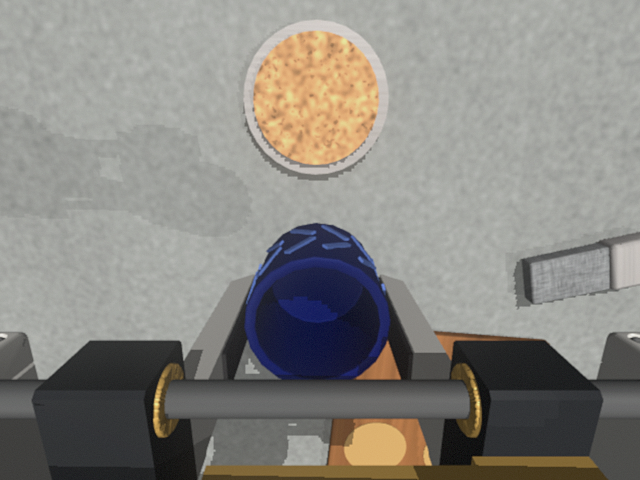

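The pad fits at 109 and 93 mm, centre (462,302). The tumbler is upright in the grip.

carry_out(
  plan=[
    [[0.86,-0.01,0],[0,0,0]],
    [[0.86,-0.01,0],[0,0,0]],
    [[0.86,-0.01,0],[0,0,0]],
    [[0.86,-0.01,0],[0,0,0]],
    [[0.86,-0.01,0],[0,0,0]],
    [[0.86,-0.01,0],[0,0,0]],
    [[0,0,0],[0,0,0]],
    [[0,0,0.5],[0,0,0]],
  ],
)

```text
time: 35.85
tcp_pos: [0.4634, 0.3031, 0.1153]
eef_rot: [[-0.018, 1.0, 0.003], [1.0, 0.018, 0.001], [0.001, 0.003, -1.0]]
force: [-0.4, 1.0, -1.5]
opening: 0.0624
gripper_force: 25.0
```

carry_out(
  plan=[
    [[0,0,1],[0,0,0]],
    [[0,0,1],[0,0,0]],
    [[0,0,1],[0,0,0]],
    [[0,0,0.6],[0,0,0]],
    [[0,0,0.4],[0,0,0]],
    [[0,0,0],[0,0,0]],
    [[0,0,0],[0,0,0]],
  ],
)

```text
time: 36.55
tcp_pos: [0.4625, 0.3028, 0.0347]
eef_rot: [[-0.017, 1.0, 0.001], [1.0, 0.017, 0.0], [0.0, 0.001, -1.0]]
force: [-0.4, 0.1, -1.6]
opening: 0.0625
gripper_force: 25.0
```

carry_out(
  plan=[
    [[0,0,0.2],[0,0,0]],
    [[0,0,0.1],[0,0,0]],
    [[0,0,0.05],[0,0,0]],
    [[0,0,0],[0,0,0]],
    [[0,0,0],[0,0,0]],
  ],
)

```text
time: 37.05
tcp_pos: [0.4621, 0.3029, 0.0276]
eef_rot: [[-0.017, 1.0, 0.0], [1.0, 0.017, 0.0], [0.0, 0.0, -1.0]]
force: [-0.9, 0.4, 0.6]
opening: 0.0628
gripper_force: 25.0
```

carry_out(
  plan=[
    [[0,0,0],[0,0,0]],
    [[0,0,0],[0,0,0]],
    [[0,0,0],[0,0,0]],
    [[0,0,-0.5],[0,0,0]],
    [[0,0,-1],[0,0,0]],
    [[0,0,-1],[0,0,0]],
    [[0,0,-1],[0,0,0]],
    [[0,0,-1],[0,0,0]],
  ],
  fingers=0.95,
)

```text
time: 37.85
tcp_pos: [0.4621, 0.3028, 0.1189]
eef_rot: [[-0.017, 1.0, 0.001], [1.0, 0.017, 0.0], [0.0, 0.001, -1.0]]
force: [0.9, 0.5, -0.2]
opening: 0.0892
gripper_force: 0.0
```

carry_out(
  plan=[
    [[0,0,-1],[0,0,0]],
    [[0,0,-1],[0,0,0]],
    [[0,0,-0.5],[0,0,0]],
    [[-0.97,0.08,0],[0,0,0]],
    [[-0.97,0.08,0],[0,0,0]],
    [[-0.97,0.08,0],[0,0,0]],
    [[-0.97,0.08,0],[0,0,0]],
    [[-0.97,0.08,0],[0,0,0]],
  ],
)

```text
time: 38.65
tcp_pos: [0.4713, 0.2051, 0.1672]
eef_rot: [[-0.017, 1.0, -0.0], [1.0, 0.017, -0.0], [-0.0, -0.0, -1.0]]
force: [-0.4, -0.4, 0.4]
opening: 0.0892
gripper_force: 0.0
```

Run:
```python
from h import *
s=arm.observe();print(s["time"],s["tcp_pos"],yaw(s))
c=cam("wrist");im=arm.snapshot("wrist");cv2.imwrite("pics/w7.png",im[:,:,::-1])
m,cf=mask("wrist","tumbler");print(cf,rect(c,m,.07))
q=proj(c,np.array([[.462,.3025,.07],[.462,.3025,.012]]));print(q)
```

```text
38.65 [0.4713 0.2051 0.1672] 90.99544735941109
0.67 [461.8931 304.6666  60.3093  60.6718  70.9226]
[[306.0409 107.4783]
 [307.9312 111.9529]]
```

View pics/w7.png

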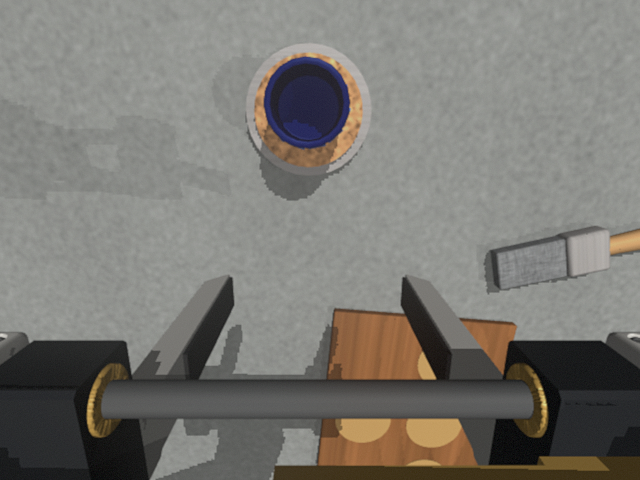

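The tumbler is upright on the pad with its rim centre at about (307,102), within about 3 mm of the pad centre. Next I'll fetch the tin.

carry_out(
  plan=[
    [[-0.97,0.08,0],[0,0,0]],
    [[-0.97,0.08,0],[0,0,0]],
    [[-0.97,0.08,0],[0,0,0]],
    [[-0.97,0.08,0],[0,0,0]],
    [[-0.97,0.08,0],[0,0,0]],
    [[-0.97,0.08,0],[0,0,0]],
    [[-0.97,0.08,0],[0,0,0]],
    [[-0.97,0.08,0],[0,0,0]],
  ],
  fingers=0.7,
)

```text
time: 39.55
tcp_pos: [0.4872, 0.051, 0.1673]
eef_rot: [[-0.018, 1.0, 0.0], [1.0, 0.018, 0.001], [0.001, 0.0, -1.0]]
force: [-0.4, 0.1, 0.1]
opening: 0.0658
gripper_force: 0.0
```

carry_out(
  plan=[
    [[-0.97,0.08,0],[0,0,0]],
    [[-0.97,0.08,0],[0,0,0]],
    [[-0.97,0.08,0],[0,0,0]],
    [[-0.97,0.08,0],[0,0,0]],
    [[-0.97,0.08,0],[0,0,0]],
    [[-0.97,0.08,0],[0,0,0]],
    [[-0.97,0.08,0],[0,0,0]],
    [[-0.97,0.08,0],[0,0,0]],
  ],
)

```text
time: 40.35
tcp_pos: [0.5029, -0.1039, 0.1672]
eef_rot: [[-0.018, 1.0, 0.0], [1.0, 0.018, 0.001], [0.001, 0.0, -1.0]]
force: [0.9, -0.1, -0.5]
opening: 0.0661
gripper_force: 0.0
```

carry_out(
  plan=[
    [[-0.97,0.08,0],[0,0,0]],
    [[-0.97,0.08,0],[0,0,0]],
    [[-0.97,0.08,0],[0,0,0]],
    [[-0.97,0.08,0],[0,0,0]],
    [[-0.97,0.08,0],[0,0,0]],
    [[-0.97,0.08,0],[0,0,0]],
    [[-0.97,0.08,0],[0,0,0]],
    [[-0.97,0.08,0],[0,0,0]],
  ],
)

```text
time: 41.15
tcp_pos: [0.5182, -0.2603, 0.1672]
eef_rot: [[-0.017, 1.0, 0.0], [1.0, 0.017, 0.0], [0.0, 0.0, -1.0]]
force: [-0.0, 0.5, 0.1]
opening: 0.0658
gripper_force: 0.0
```

carry_out(
  plan=[
    [[-0.97,0.08,0],[0,0,0]],
    [[-0.97,0.08,0],[0,0,0]],
    [[0,0,0],[0,0,0]],
    [[0,0,0],[0,0,0]],
  ],
)

```text
time: 41.55
tcp_pos: [0.5217, -0.298, 0.167]
eef_rot: [[-0.016, 1.0, -0.0], [1.0, 0.016, 0.001], [0.001, -0.0, -1.0]]
force: [-0.4, -0.7, -0.9]
opening: 0.0658
gripper_force: 0.0
```

Run:
```python
from h import *
s=arm.observe();print(s["time"],s["tcp_pos"],yaw(s),s["opening"])
c=cam("wrist");im=arm.snapshot("wrist")
for p in([.5222,-.3,.102],[.609,-.299,.099],[.435,-.302,.107]):
    q=proj(c,np.array([p]))[0].round(1);print(q);cv2.drawMarker(im,tuple(int(v) for v in q),(255,0,0),0,10,1)
cv2.imwrite("pics/w8.png",im[:,:,::-1])
```

```text
41.55 [ 0.5217 -0.298   0.167 ] 90.93227630464574 0.06581246325566767
[317.5 254. ]
[439.  253.2]
[191.7 257.2]
```

View pics/w8.png

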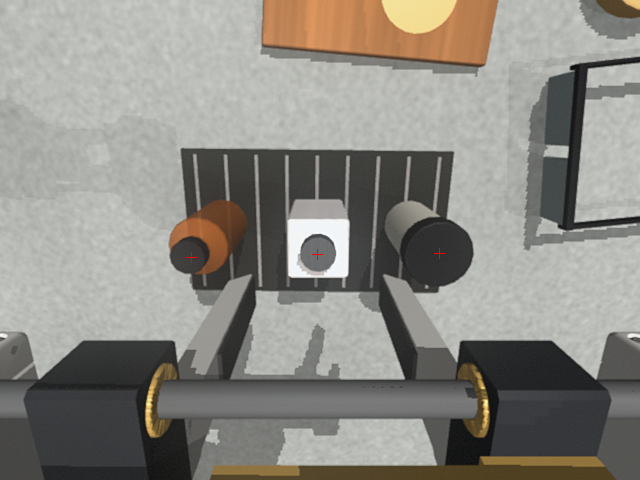

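All three stand on the mat: bottle cap (190,255), tin (318,253), jar (439,252), all as predicted. Gripping the tin.

carry_out(
  plan=[
    [[-0.1,0,1],[0,0,0]],
    [[0,0,1],[0,0,0]],
    [[0,0,1],[0,0,0]],
    [[0,0,1],[0,0,0]],
    [[0,0,1],[0,0,0]],
    [[0,0,1],[0,0,0]],
    [[0,0,0.5],[0,0,0]],
    [[0,0,0],[0,0,0]],
  ],
)

```text
time: 42.4
tcp_pos: [0.5207, -0.2979, 0.0356]
eef_rot: [[-0.018, 1.0, -0.003], [1.0, 0.018, 0.003], [0.003, -0.003, -1.0]]
force: [0.0, 0.5, -0.0]
opening: 0.0655
gripper_force: 0.0
```

carry_out(
  plan=[
    [[0,0,0],[0,0,0]],
    [[0,0,0],[0,0,0]],
    [[0,0,0],[0,0,0]],
    [[0,0,0],[0,0,0]],
    [[0,0,0],[0,0,0]],
    [[0,0,0],[0,0,0]],
    [[0,0,0],[0,0,0]],
  ],
  fingers=0.3,
  grip_force=30,
)

```text
time: 43.1
tcp_pos: [0.5226, -0.3004, 0.0386]
eef_rot: [[-0.017, 1.0, 0.001], [1.0, 0.017, -0.001], [-0.001, 0.001, -1.0]]
force: [-0.6, -0.2, 7.7]
opening: 0.0462
gripper_force: 30.0
```

carry_out(
  plan=[
    [[0,0,-0.5],[0,0,0]],
    [[0,0,-1],[0,0,0]],
    [[0,0,-1],[0,0,0]],
    [[0,0,-1],[0,0,0]],
    [[0,0,-1],[0,0,0]],
    [[0,0,-0.5],[0,0,0]],
    [[0.98,0.26,0],[0,0,0]],
    [[0.98,0.26,0],[0,0,0]],
  ],
)

```text
time: 43.9
tcp_pos: [0.5313, -0.2602, 0.137]
eef_rot: [[-0.016, 1.0, -0.0], [1.0, 0.016, 0.0], [0.0, -0.0, -1.0]]
force: [0.5, -0.4, -3.7]
opening: 0.0458
gripper_force: 30.0
```

carry_out(
  plan=[
    [[0.98,0.26,0],[0,0,0]],
    [[0.98,0.26,0],[0,0,0]],
    [[0.98,0.26,0],[0,0,0]],
    [[0.98,0.26,0],[0,0,0]],
    [[0.98,0.26,0],[0,0,0]],
    [[0.98,0.26,0],[0,0,0]],
    [[0.98,0.26,0],[0,0,0]],
    [[0.98,0.26,0],[0,0,0]],
  ],
)

```text
time: 44.7
tcp_pos: [0.5698, -0.1017, 0.1362]
eef_rot: [[-0.017, 1.0, -0.002], [1.0, 0.017, 0.001], [0.001, -0.002, -1.0]]
force: [1.0, -0.6, -3.5]
opening: 0.0458
gripper_force: 30.0
```

carry_out(
  plan=[
    [[0.98,0.26,0],[0,0,0]],
    [[0.98,0.26,0],[0,0,0]],
    [[0.98,0.26,0],[0,0,0]],
    [[0.98,0.26,0],[0,0,0]],
    [[0.98,0.26,0],[0,0,0]],
    [[0.98,0.26,0],[0,0,0]],
    [[0.98,0.26,0],[0,0,0]],
    [[0.98,0.26,0],[0,0,0]],
  ],
)

```text
time: 45.5
tcp_pos: [0.6086, 0.0555, 0.136]
eef_rot: [[-0.017, 1.0, -0.002], [1.0, 0.017, 0.0], [0.0, -0.002, -1.0]]
force: [1.6, -0.0, -3.0]
opening: 0.0455
gripper_force: 30.0
```

carry_out(
  plan=[
    [[0,0,0],[0,0,0]],
    [[0,0,0.5],[0,0,0]],
    [[0,0,1],[0,0,0]],
    [[0,0,1],[0,0,0]],
    [[0,0,0.7],[0,0,0]],
    [[0,0,0.3],[0,0,0]],
    [[0,0,0],[0,0,0]],
    [[0,0,0],[0,0,0]],
  ],
)

```text
time: 46.3
tcp_pos: [0.61, 0.0543, 0.0678]
eef_rot: [[-0.017, 1.0, 0.001], [1.0, 0.017, -0.0], [-0.0, 0.001, -1.0]]
force: [-0.3, -0.2, -3.3]
opening: 0.0457
gripper_force: 30.0
```

carry_out(
  plan=[
    [[-0.07,0.05,0.6],[0,0,0]],
    [[0,0,0.4],[0,0,0]],
    [[0,0,0.1],[0,0,0]],
    [[0,0,0],[0,0,0]],
    [[0,0,0],[0,0,0]],
  ],
)

```text
time: 46.8
tcp_pos: [0.6105, 0.0533, 0.0451]
eef_rot: [[-0.017, 1.0, 0.0], [1.0, 0.017, 0.0], [0.0, 0.0, -1.0]]
force: [-0.5, 0.0, -3.3]
opening: 0.0455
gripper_force: 30.0
```

carry_out(
  plan=[
    [[0,0,0.06],[0,0,0]],
    [[0,0,0.06],[0,0,0]],
    [[0,0,0],[0,0,0]],
    [[0,0,0],[0,0,0]],
  ],
)

```text
time: 47.2
tcp_pos: [0.6108, 0.0533, 0.0446]
eef_rot: [[-0.017, 1.0, 0.001], [1.0, 0.017, -0.0], [-0.0, 0.001, -1.0]]
force: [-2.9, 1.4, 5.7]
opening: 0.0458
gripper_force: 30.0
```

carry_out(
  plan=[
    [[0,0,0],[0,0,0]],
    [[0,0,0],[0,0,0]],
    [[0,0,0],[0,0,0]],
    [[0,0,-0.5],[0,0,0]],
    [[0,0,-1],[0,0,0]],
    [[0,0,-1],[0,0,0]],
    [[0,0,-1],[0,0,0]],
    [[0,0,-1],[0,0,0]],
  ],
  fingers=0.7,
)

```text
time: 48.0
tcp_pos: [0.6107, 0.0532, 0.1344]
eef_rot: [[-0.017, 1.0, 0.001], [1.0, 0.017, -0.0], [-0.0, 0.001, -1.0]]
force: [-0.0, 0.1, -0.5]
opening: 0.0658
gripper_force: 0.0
```

carry_out(
  plan=[
    [[0,0,-1],[0,0,0]],
    [[0,0,-0.5],[0,0,0]],
    [[-0.98,-0.02,0],[0,0,0]],
    [[-0.98,-0.02,0],[0,0,0]],
    [[-0.98,-0.02,0],[0,0,0]],
    [[-0.98,-0.02,0],[0,0,0]],
    [[-0.98,-0.02,0],[0,0,0]],
    [[-0.98,-0.02,0],[0,0,0]],
  ],
)

```text
time: 48.8
tcp_pos: [0.6098, -0.0651, 0.1627]
eef_rot: [[-0.017, 1.0, -0.0], [1.0, 0.017, 0.0], [0.0, -0.0, -1.0]]
force: [0.3, 0.0, -0.5]
opening: 0.0657
gripper_force: 0.0
```

carry_out(
  plan=[
    [[-0.98,-0.02,0],[0,0,0]],
    [[-0.98,-0.02,0],[0,0,0]],
    [[-0.98,-0.02,0],[0,0,0]],
    [[-0.98,-0.02,0],[0,0,0]],
    [[-0.98,-0.02,0],[0,0,0]],
    [[-0.98,-0.02,0],[0,0,0]],
    [[-0.98,-0.02,0],[0,0,0]],
    [[-0.98,-0.02,0],[0,0,0]],
  ],
)

```text
time: 49.6
tcp_pos: [0.6095, -0.2228, 0.1628]
eef_rot: [[-0.017, 1.0, -0.0], [1.0, 0.017, 0.0], [0.0, -0.0, -1.0]]
force: [-1.2, 0.7, 0.1]
opening: 0.0655
gripper_force: 0.0
```

carry_out(
  plan=[
    [[-0.98,-0.02,0],[0,0,0]],
    [[-0.98,-0.02,0],[0,0,0]],
    [[-0.98,-0.02,0],[0,0,0]],
    [[-0.98,-0.02,0],[0,0,0]],
    [[0,0,0],[0,0,0]],
    [[0,0,0],[0,0,0]],
    [[0,0,0],[0,0,0]],
  ],
)

```text
time: 50.3
tcp_pos: [0.6094, -0.2988, 0.1627]
eef_rot: [[-0.018, 1.0, -0.0], [1.0, 0.018, 0.001], [0.001, -0.0, -1.0]]
force: [0.4, 0.3, -0.5]
opening: 0.0655
gripper_force: 0.0
```

Down to z 0.069, then grip the jar lid.

carry_out(
  plan=[
    [[0,0,0.7],[0,0,0]],
    [[0,0,1],[0,0,0]],
    [[0,0,1],[0,0,0]],
    [[0,0,1],[0,0,0]],
    [[0,0,0.7],[0,0,0]],
    [[0,0,0.3],[0,0,0]],
    [[0,0,0],[0,0,0]],
  ],
)

```text
time: 51.0
tcp_pos: [0.6087, -0.2987, 0.0674]
eef_rot: [[-0.018, 1.0, -0.002], [1.0, 0.018, 0.001], [0.001, -0.002, -1.0]]
force: [0.2, 0.5, 0.6]
opening: 0.0659
gripper_force: 0.0
```

carry_out(
  plan=[
    [[0,0,0],[0,0,0]],
    [[0,0,0],[0,0,0]],
    [[0,0,0],[0,0,0]],
    [[0,0,0],[0,0,0]],
    [[0,0,0],[0,0,0]],
    [[0,0,0],[0,0,0]],
    [[0,0,0],[0,0,0]],
  ],
  fingers=0.3,
  grip_force=30,
)

```text
time: 51.7
tcp_pos: [0.61, -0.3002, 0.0703]
eef_rot: [[-0.017, 1.0, 0.002], [1.0, 0.017, -0.001], [-0.001, 0.002, -1.0]]
force: [-1.0, 0.6, 6.3]
opening: 0.0493
gripper_force: 30.0
```

carry_out(
  plan=[
    [[0,0,-0.5],[0,0,0]],
    [[0,0,-1],[0,0,0]],
    [[0,0,-1],[0,0,0]],
    [[0,0,-1],[0,0,0]],
    [[0.96,-0.03,0],[0,0,0]],
    [[0.96,-0.03,0],[0,0,0]],
    [[0.96,-0.03,0],[0,0,0]],
    [[0.96,-0.03,0],[0,0,0]],
  ],
)

```text
time: 52.5
tcp_pos: [0.6041, -0.2196, 0.1368]
eef_rot: [[-0.018, 1.0, -0.003], [1.0, 0.018, 0.002], [0.002, -0.003, -1.0]]
force: [0.4, 0.1, -2.6]
opening: 0.0496
gripper_force: 30.0
```

carry_out(
  plan=[
    [[0.96,-0.03,0],[0,0,0]],
    [[0.96,-0.03,0],[0,0,0]],
    [[0.96,-0.03,0],[0,0,0]],
    [[0.96,-0.03,0],[0,0,0]],
    [[0.96,-0.03,0],[0,0,0]],
    [[0.96,-0.03,0],[0,0,0]],
    [[0,0,0],[0,0,0]],
    [[0,0,0.5],[0,0,0]],
  ],
)

```text
time: 53.3
tcp_pos: [0.6016, -0.1079, 0.1304]
eef_rot: [[-0.018, 1.0, 0.004], [1.0, 0.018, -0.002], [-0.002, 0.004, -1.0]]
force: [0.2, 0.3, -2.2]
opening: 0.0497
gripper_force: 30.0
```

carry_out(
  plan=[
    [[0,0,1],[0,0,0]],
    [[0,0,0.8],[0,0,0]],
    [[0,0,0.5],[0,0,0]],
    [[0,0,0],[0,0,0]],
    [[0,0,0],[0,0,0]],
  ],
)

```text
time: 53.8
tcp_pos: [0.6, -0.1081, 0.0826]
eef_rot: [[-0.017, 1.0, -0.0], [1.0, 0.017, 0.0], [0.0, -0.0, -1.0]]
force: [-0.7, 0.6, -2.6]
opening: 0.0492
gripper_force: 30.0
```

carry_out(
  plan=[
    [[0.05,0,0.2],[0,0,0]],
    [[0,0,0.1],[0,0,0]],
    [[0,0,0.05],[0,0,0]],
    [[0,0,0],[0,0,0]],
    [[0,0,0],[0,0,0]],
  ],
)

```text
time: 54.3
tcp_pos: [0.6003, -0.1068, 0.0763]
eef_rot: [[-0.017, 1.0, 0.001], [1.0, 0.017, -0.0], [-0.0, 0.001, -1.0]]
force: [-0.2, 0.1, -0.5]
opening: 0.0496
gripper_force: 30.0
```

carry_out(
  plan=[
    [[0,0,0.05],[0,0,0]],
    [[0,0,0],[0,0,0]],
  ],
)

```text
time: 54.5
tcp_pos: [0.6003, -0.107, 0.0763]
eef_rot: [[-0.017, 1.0, 0.001], [1.0, 0.017, -0.0], [-0.0, 0.001, -1.0]]
force: [-2.2, 0.5, 4.9]
opening: 0.0497
gripper_force: 30.0
```

carry_out(
  plan=[
    [[0,0,0],[0,0,0]],
    [[0,0,0],[0,0,0]],
    [[0,0,0],[0,0,0]],
    [[0,0,-0.5],[0,0,0]],
    [[0,0,-1],[0,0,0]],
    [[0,0,-1],[0,0,0]],
    [[0,0,-1],[0,0,0]],
    [[0,0,-1],[0,0,0]],
  ],
  fingers=0.7,
)

```text
time: 55.3
tcp_pos: [0.6002, -0.1068, 0.1664]
eef_rot: [[-0.017, 1.0, 0.001], [1.0, 0.017, -0.0], [-0.0, 0.001, -1.0]]
force: [-0.5, -0.8, 0.5]
opening: 0.0656
gripper_force: 0.0
```

carry_out(
  plan=[
    [[-0.96,-0.84,0],[0,0,0]],
    [[-0.96,-0.84,0],[0,0,0]],
    [[-0.96,-0.84,0],[0,0,0]],
    [[-0.96,-0.84,0],[0,0,0]],
    [[-0.96,-0.84,0],[0,0,0]],
    [[-0.96,-0.84,0],[0,0,0]],
    [[-0.96,-0.84,0],[0,0,0]],
    [[-0.96,-0.84,0],[0,0,0]],
  ],
)

```text
time: 56.1
tcp_pos: [0.4678, -0.2636, 0.1657]
eef_rot: [[-0.017, 1.0, 0.001], [1.0, 0.017, -0.001], [-0.001, 0.001, -1.0]]
force: [0.6, 0.1, 0.2]
opening: 0.0658
gripper_force: 0.0
```

carry_out(
  plan=[
    [[-0.96,-0.84,0],[0,0,0]],
    [[-0.96,-0.84,0],[0,0,0]],
    [[0,0,0],[0,0,0]],
    [[0,0,0],[0,0,0]],
    [[0,0,0],[0,0,0]],
  ],
)

```text
time: 56.6
tcp_pos: [0.4359, -0.3011, 0.1652]
eef_rot: [[-0.018, 1.0, 0.001], [1.0, 0.018, 0.0], [0.0, 0.001, -1.0]]
force: [1.0, 0.4, 0.2]
opening: 0.0661
gripper_force: 0.0
```

Run:
```python
from h import *
s=arm.observe();print(s["time"],s["tcp_pos"],yaw(s),s["opening"])
c=cam("wrist");im=arm.snapshot("wrist")
q=proj(c,np.array([[.435,-.302,.107]]))[0].round(1);print(q)
b=im.max(2)[230:290,280:360]<60;ys,xs=np.nonzero(b);print(xs.mean()+280,ys.mean()+230,b.sum())
cv2.imwrite("pics/w9.png",im[:,:,::-1])
```

```text
56.6 [ 0.4359 -0.3011  0.1652] 91.01713811048099 0.06607130193959848
[315.4 255.5]
317.2967083912842 259.5938803894298 2157
```

View pics/w9.png

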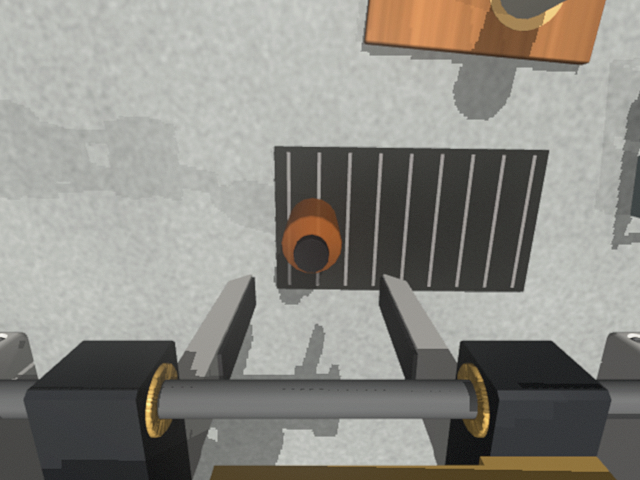

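The bottle cap is at (311,253), about 3 mm towards -x of the tool centre. I'll correct for that, then descend and grip.

carry_out(
  plan=[
    [[0.05,-0.15,1],[0,0,0]],
    [[0,0,1],[0,0,0]],
    [[0,0,1],[0,0,0]],
    [[0,0,1],[0,0,0]],
    [[0,0,1],[0,0,0]],
    [[0,0,1],[0,0,0]],
    [[0,0,0.4],[0,0,0]],
    [[0,0,0],[0,0,0]],
  ],
)

```text
time: 57.45
tcp_pos: [0.4319, -0.2992, 0.0356]
eef_rot: [[-0.018, 1.0, -0.002], [1.0, 0.018, 0.002], [0.002, -0.002, -1.0]]
force: [0.2, -0.7, -0.4]
opening: 0.0658
gripper_force: 0.0
```

carry_out(
  plan=[
    [[0,0,0],[0,0,0]],
    [[0,0,0],[0,0,0]],
    [[0,0,0],[0,0,0]],
    [[0,0,0],[0,0,0]],
    [[0,0,0],[0,0,0]],
    [[0,0,0],[0,0,0]],
    [[0,0,0],[0,0,0]],
  ],
  fingers=0.3,
  grip_force=25,
)

```text
time: 58.15
tcp_pos: [0.4327, -0.3014, 0.038]
eef_rot: [[-0.017, 1.0, 0.001], [1.0, 0.017, -0.001], [-0.001, 0.001, -1.0]]
force: [-1.6, 0.7, 5.5]
opening: 0.0452
gripper_force: 25.0
```

carry_out(
  plan=[
    [[0,0,-0.5],[0,0,0]],
    [[0,0,-1],[0,0,0]],
    [[0,0,-1],[0,0,0]],
    [[0,0,-1],[0,0,0]],
    [[0,0,-0.5],[0,0,0]],
    [[0.92,0.32,0],[0,0,0]],
    [[0.92,0.32,0],[0,0,0]],
    [[0.92,0.32,0],[0,0,0]],
  ],
)

```text
time: 58.95
tcp_pos: [0.4503, -0.2443, 0.1165]
eef_rot: [[-0.016, 1.0, -0.0], [1.0, 0.016, 0.001], [0.001, -0.0, -1.0]]
force: [0.6, -0.1, -1.6]
opening: 0.0458
gripper_force: 25.0
```

carry_out(
  plan=[
    [[0.92,0.32,0],[0,0,0]],
    [[0.92,0.32,0],[0,0,0]],
    [[0.92,0.32,0],[0,0,0]],
    [[0.92,0.32,0],[0,0,0]],
    [[0.92,0.32,0],[0,0,0]],
    [[0.92,0.32,0],[0,0,0]],
    [[0.92,0.32,0],[0,0,0]],
    [[0.92,0.32,0],[0,0,0]],
  ],
)

```text
time: 59.75
tcp_pos: [0.4989, -0.096, 0.1163]
eef_rot: [[-0.017, 1.0, -0.001], [1.0, 0.017, 0.001], [0.001, -0.001, -1.0]]
force: [-0.8, -0.1, -2.3]
opening: 0.0456
gripper_force: 25.0
```

carry_out(
  plan=[
    [[0.92,0.32,0],[0,0,0]],
    [[0.92,0.32,0],[0,0,0]],
    [[0.92,0.32,0],[0,0,0]],
    [[0.92,0.32,0],[0,0,0]],
    [[0,0,0.5],[0,0,0]],
    [[0,0,1],[0,0,0]],
    [[0,0,0.7],[0,0,0]],
    [[0,0,0],[0,0,0]],
  ],
)

```text
time: 60.55
tcp_pos: [0.5204, -0.023, 0.0696]
eef_rot: [[-0.017, 1.0, -0.007], [1.0, 0.017, 0.001], [0.001, -0.007, -1.0]]
force: [-1.0, -0.5, -1.3]
opening: 0.0455
gripper_force: 25.0
```

carry_out(
  plan=[
    [[0,0,0],[0,0,0]],
    [[0,0,0],[0,0,0]],
  ],
)

```text
time: 60.75
tcp_pos: [0.5241, -0.0236, 0.0735]
eef_rot: [[-0.017, 1.0, 0.001], [1.0, 0.017, -0.0], [-0.0, 0.001, -1.0]]
force: [0.1, -0.9, -2.3]
opening: 0.0452
gripper_force: 25.0
```

Small correction (tool x +1.5 mm, y +1.4 mm), then down about 29 mm.

carry_out(
  plan=[
    [[0.07,0.07,0.7],[0,0,0]],
    [[0,0,0.5],[0,0,0]],
    [[0,0,0.2],[0,0,0]],
    [[0,0,0],[0,0,0]],
    [[0,0,0],[0,0,0]],
  ],
)

```text
time: 61.25
tcp_pos: [0.5247, -0.0216, 0.0444]
eef_rot: [[-0.017, 1.0, -0.001], [1.0, 0.017, 0.0], [0.0, -0.001, -1.0]]
force: [0.4, -0.4, -2.4]
opening: 0.0459
gripper_force: 25.0
```

carry_out(
  plan=[
    [[0,0,0.06],[0,0,0]],
    [[0,0,0.05],[0,0,0]],
    [[0,0,0],[0,0,0]],
    [[0,0,0],[0,0,0]],
  ],
)

```text
time: 61.65
tcp_pos: [0.525, -0.0216, 0.0439]
eef_rot: [[-0.017, 1.0, -0.0], [1.0, 0.017, -0.0], [-0.0, -0.0, -1.0]]
force: [-3.4, 0.9, 6.8]
opening: 0.0455
gripper_force: 25.0
```

carry_out(
  plan=[
    [[0,0,0],[0,0,0]],
    [[0,0,0],[0,0,0]],
    [[0,0,0],[0,0,0]],
    [[0,0,-0.5],[0,0,0]],
    [[0,0,-1],[0,0,0]],
    [[0,0,-1],[0,0,0]],
    [[0,0,-1],[0,0,0]],
    [[0,0,-1],[0,0,0]],
  ],
  fingers=0.7,
)

```text
time: 62.45
tcp_pos: [0.5251, -0.0217, 0.1341]
eef_rot: [[-0.017, 1.0, 0.001], [1.0, 0.017, -0.0], [-0.0, 0.001, -1.0]]
force: [0.0, -0.4, 0.0]
opening: 0.0656
gripper_force: 0.0
```

carry_out(
  plan=[
    [[0,0,-1],[0,0,0]],
    [[0,0,-1],[0,0,0]],
    [[-0.8,-0.1,-1],[0,0,0]],
    [[-0.9,-0.1,-1],[0,0,0]],
    [[-0.9,-0.1,-1],[0,0,0]],
    [[-0.9,-0.1,-1],[0,0,0]],
    [[-0.9,-0.1,-1],[0,0,0]],
    [[-0.9,-0.1,-1],[0,0,0]],
  ],
)

```text
time: 63.25
tcp_pos: [0.5145, -0.1285, 0.2942]
eef_rot: [[-0.017, 1.0, 0.001], [1.0, 0.017, -0.0], [-0.0, 0.001, -1.0]]
force: [0.2, 0.1, -0.1]
opening: 0.0656
gripper_force: 0.0
```

carry_out(
  plan=[
    [[0,0,0],[0,0,0]],
    [[0,0,0],[0,0,0]],
    [[0,0,0],[0,0,0]],
    [[0,0,0],[0,0,0]],
  ],
)

```text
time: 63.65
tcp_pos: [0.5141, -0.1266, 0.2911]
eef_rot: [[-0.018, 1.0, -0.002], [1.0, 0.018, 0.001], [0.001, -0.002, -1.0]]
force: [1.0, -0.3, -0.1]
opening: 0.0661
gripper_force: 0.0
```

Run:
```python
from h import *
s=arm.observe();print(s["time"],s["tcp_pos"],yaw(s))
c=cam("wrist");im=arm.snapshot("wrist")
for p in([.6110,.0527,.108],[.600,-.107,.105],[.5255,-.022,.113],[.462,.3025,.07]):
    q=proj(c,np.array([p]))[0].round(1);print(q);cv2.drawMarker(im,tuple(int(v) for v in q),(255,0,0),0,10,1)
m,_=mask("wrist","jar");print(rect(c,m,.105))
cv2.imwrite("pics/w10.png",im[:,:,::-1])
```

```text
63.65 [ 0.5141 -0.1266  0.2911] 91.05160454984984
[430.8  18.1]
[402.7 197.1]
[331.6 105.8]
[ 261.3 -326.3]
[ 594.8391 -101.7947   49.6245   60.9943   33.5038]
```

View pics/w10.png

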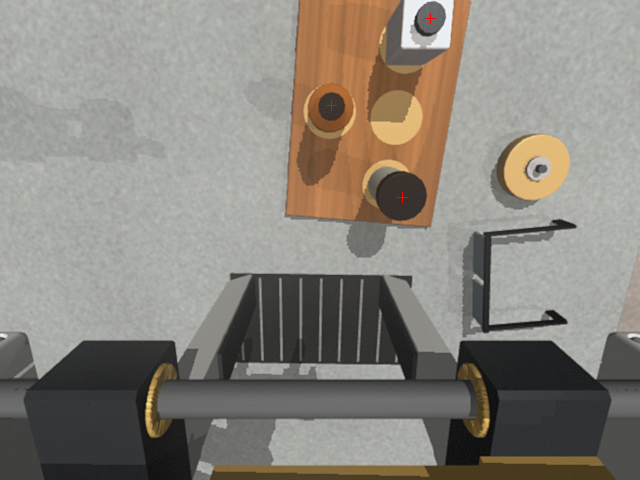

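The caps sit on the predicted spots, tin (430,18), jar (402,196) and bottle (331,106), all upright on their discs, and the gripper is clear. I'll hand the job in.

```bash
python3 -c "from plant import arm;print(arm.sign_off())"
```

```text
the job is handed in; nothing more can be done
None
```

The job is done and handed in at about 64 s: the tumbler stands upright on the cork pad, about 2–4 mm off centre, and the jar, tin and bottle are back upright on their own felt discs, with nothing knocked over.

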